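Pin the swing arm's pivot and grease it

TASK

Pin the loose swing arm to its fork and then grease the pivot: take the thick headed hinge pin out of the drilled block and push it down through the holes of the fork and the arm until its head sits on the fork, then lift the push-type grease gun out of its stand and press its coupler, in line with the tilted nipple, onto the nipple until the jaws snap behind the nipple's head. Keep pushing until the gun's spring-loaded nose has gone most of the way into the barrel, and finish like that: still gripping the gun and holding it pressed against its spring. Do not disturb the thin pin, the bracket or the small steel block.

Things in the scene. Friction and masses are not known exactly. Their poses are not given: they have to be found in the camera images.
- fixture: Steel fork on an aluminium base plate (262 x 80 x 12 mm, x -102 to +160), fixed. Origin: on the vertical pivot axis at worktop level; x along the arm, away from the nipple, z up. Fork cheeks 40 mm wide, round ends of radius 20 mm about the pivot, z 12 to 28 and 46.5 to 60 mm, vertical 13 mm bores; web at x -54 to -36 mm; in front of it a block, sloping 25 deg, carries the nipple.
- fork_mouth (a point): Middle of the upper bore's mouth, on the top face of the fork, 60 mm above the worktop; axes as fixture. The pin's head comes to rest on this face.
- swing_arm: Loose aluminium arm, 0.35 kg, 33 mm wide and 17 mm thick, its 13 mm eye lying in the fork's slot in line with the fork's bores, the other end on a rest pad 118 mm away. Origin: underside of the arm on the eye's axis; x along the arm.
- swing_arm_eye (a point): Centre of the arm's eye, on the eye's axis at half the arm's thickness.
- hinge_pin: The thick headed pin, 60 g: shaft 12 mm across, 46 mm long below the head, with a rounded nose; round head 20 mm across, 15 mm high. Origin: middle of the head's underside; z up along the pin (top of head +15 mm, tip -46 mm). It stands loosely in the drilled block, 16 mm of shaft showing between block and head.
- thin_pin: Bystander: thinner pin, 8 mm shaft, head 13 mm across and 8 mm high, in the same block, 42 mm from the hinge pin. Origin: middle of the head's underside.
- pin_block: Drilled aluminium block 84 x 36 x 36 mm, fixed to the worktop, origin at the centre of its underside; holes 30 mm deep: the hinge pin's at x = -22 mm, the thin pin's at x = +20 mm.
- grease_gun: Push-type grease gun, about 0.3 kg, nose down in its stand. Origin: on its axis at the underside of its collar (36 mm across, rests on the stand's rim); z from nose to end cap, up as it stands. Barrel 30 mm across, z 6 to 90 mm (grip at z 50 to 75 mm); end cap 32 mm across, z 90 to 105. Spigot 28 mm across to z -10, then the sliding nose; jaws end at z -60: it must rise 65 mm to leave the stand.
- coupler_seat (a point): Centre of the coupler's inner seal, on the gun's axis, 48 mm below the gun's origin while the nose is fully out; axes as the gun. It meets the nipple's tip. Four sprung jaws reach 12 mm beyond it, away from the barrel; coupler 27 mm across. The jaws pass over the nipple's head with about 6 N and snap in behind it.
- gun_nozzle (a joint): How far the sprung nose has gone into the barrel: 0 fully out, 0.015 m fully in. The spring pushes with about 6 N at 0 and 13 N at 0.015.
- nipple_tip (a point): Centre of the flat tip of the grease nipple, where the coupler's seal lies once snapped home. z is the nipple's axis, pointing out of it: 25 deg from vertical, leaning to the fixture's -x. In the fixture's frame the tip is at x -82, y 0, z 54 mm. Head 16 mm across with a cone narrowing to 6 mm at the tip, neck 10 mm; it stands 20.5 mm proud of the sloping face.
- gun_stand: Stand of the grease gun, fixed to the worktop: foot 76 mm across, tube 42 mm across and 31 mm inside, its rim 70 mm high. Origin: centre of its underside.
- machined_bracket: Bystander: milled aluminium angle bracket, 51 x 67 x 42 mm, origin at its underside.
- gauge_block: Bystander: small steel block, 36 x 15 x 12 mm, lying on the worktop; origin at its underside.
Mind the look-alikes: they are no part of the job. What is shaped like the grease_gun but purple is not meant. What is shaped like the swing_arm but yellow is not meant.

How it is judged:
By the outcome, as a careful person would: the job done as asked, in the order asked, and still so for the second after the job is handed in, while the arm keeps its last pose, push and grip.
It also fails if it takes over 54 s, if anything falls off the work surface, if the arm or the gripper's body presses on something with over 40 N, if the wrist force passes 120 N, or if a joint passes its speed limit or range.

ROBOT

A 7-joint arm with a two-finger parallel gripper is mounted at the origin on a cart in front of the work surface, level with it; the furniture and walls round the work are solid. World frame = base frame: x ahead of the robot, y to its left, z up, the work surface at z = 0. Lengths are in mm, angles in rad, forces in N, time in s.
With the tool pointing down it reaches from about 400 to 875 mm from the base axis. Payload 4.4 kg.
Tool frame: the origin (TCP) lies midway between the tips of the shut fingers; the grasp point (between the pads) lies ctrl.grip_depth behind it (ctrl.grip_depth is the distance from the TCP to the grasp point, in mm); y points along the fingers, x is the direction in which the jaws open and shut, and the axes are right-handed (so a half turn about y gives the same grasp; the last joint's range is limited). The gripper opens to 85 mm and grips with 20 to 120 N. Pads are 22 mm wide; open, the fingers measure 114 mm over their backs; the gripper's body (76 mm by 85 mm) begins 54 mm behind the grasp point. The pads swing forward as they close: fully open they stand 13 mm farther back than shut.
Start: joints at [1.185, 0.628, 0.038, 1.517, -0.027, 0.996, -0.02], TCP at [204.374, -617.049, 197.813] pointing down, gripper open.
Joint ranges: [-3.06, 3.06], [-0.37, 2.12], [-1.25, 1.32], [0.18, 2.47], [-1.1, 4.24], [0.23, 1.98], [-2.94, 2.94]. Speed limits (rad/s): [2.57, 2.57, 3.14, 3.14, 3.14, 3.14, 3.14].

INTERFACE

Orientations are given as [roll, pitch, yaw] about the fixed x, y, z axes, in that order (R = Rz(yaw) Ry(pitch) Rx(roll)).
In Python, from cell import ctrl gives the robot as it stands. The module is installed in compiled form; this text tells all that it offers.
- The arm moves only by the tool play_rows, never from a script. Its argument "rows" is a list of rows, each a list of 3 entries, a list of its own where there are three numbers: the opening, from 0 (shut) to 1 (fully open), then the shift along the tool's x, y, z in cm, then the turn, a rotation vector about the tool's x, y, z in degrees. A call has exactly 8 rows; each row shifts and turns the commanded pose from where the row before left it, along the tool's axes as they then stand; what a row does not reach is not made up. A row lasts 1/10 s, in which the tool goes at most 50 mm and 8.59 degrees, less where a joint would pass 70% of its speed; a pose out of reach is approached as far as the arm can. A call with a gripper value outside its range is refused whole. The fingers move at their own pace and stop on an object; the grip force is fixed at half the most. Time passes only in rows, so rows that do not move let the fingers close, or fill a call up. It gives the time, the measured TCP pose, the force and the opening at its end, in the units of the state.
- ctrl.read_state(): the state, without advancing time (a new reading comes with each control period).
- ctrl.get_image(name): name is "scene" or "top" or "wrist"; returns a dict with "img" (420x560x3 uint8, red, green, blue), "fx", "fy", "cx", "cy" (pixels), "extrinsics" (4x4, takes a point from camera to world coordinates). Camera axes: x right, y up, looking along -z (the intrinsics and any distortion apply to the point x, -y, -z); pixel columns grow to the right and rows downward; lengths in mm; the calibration is good to about 2 mm. A picture is of the moment at which its call begins. There is no depth.
- ctrl.finish_job(): hands the job in, once; it reports no verdict.
Trained networks look in a picture, given as the dict that the camera call returned (one of the last four; its "shot" number tells which), for a name from the list of things; names that differ only in an ending like _2 or _b are one class to them, and where a whole thing is asked for, a point or a joint stands for the part that bears it (a point fixed in the world has none). Each returns a list of dicts, best first, with "conf" (0 to 1); they miss things now and then, are a little off and sometimes report something else, mostly with a low value. They report only what shows in the picture. A call takes as long as a camera call. They do not tell look-alikes from the thing itself.
- ctrl.regions_of(picture, thing): "pixels" (420x560 bool, what is visible of it) and "centre" ([column, row] as shares, 0 to 1, of the picture: columns of its width, rows of its height, amid what is visible of it).
- ctrl.mark_of(picture, thing): "centre" ([column, row] as shares, 0 to 1, of the picture: columns of its width, rows of its height: a listed point, or the origin of a listed thing).
The state is a dict: "clock": time; "qpos": joint angles; "qd": joint speeds; "tau": joint torques, N m; "eef_pos": TCP position; "tool_rot": TCP orientation; "force": force on the tool from outside, world axes, zero at the start; "torque": the same for the moment, N m; "width": finger opening in mm.
Only numpy, scipy, OpenCV 4.12 (cv2) and the standard library are available. Lean on these libraries where they do the work, as an engineer would, in place of code of your own. Each camera call takes 0.05 s, during which the arm holds its last target.

## Working session

There is one attempt and no reset: what is moved stays moved. The work goes in short steps, Python scripts to look and compute and a tool call to move; the robot and the scene stay as the last step left them, time stands still between calls to the robot, and variables do not carry over. Pictures are saved under pics/ and viewed, and the job is handed in when it is done.

Besides the shell and the picture viewer there is one more tool, called after "Call:" as name(argument=value, ...), one argument or row to a line, values as JSON. play_rows: Moves the arm, as the interface text tells. Its arguments: {"type":"object","properties":{"rows":{"type":"array","items":{"type":"array"}}},"required":["rows"]}

```bash
mkdir -p pics
cat > h.py <<'E'
import numpy as np, cv2
from cell import ctrl
from scipy.spatial.transform import Rotation as R
def save(p,n): cv2.imwrite('pics/'+n+'.png',cv2.cvtColor(p['img'],cv2.COLOR_RGB2BGR))
def ray(p,c):
    u,v=c[0]*560,c[1]*420
    d=np.array([(u-p['cx'])/p['fx'],-(v-p['cy'])/p['fy'],-1.])
    E=np.array(p['extrinsics']); return E[:3,3],E[:3,:3]@d
def atz(p,c,z):
    o,d=ray(p,c); return o+d*(z-o[2])/d[2]
def proj(p,X):
    E=np.array(p['extrinsics']); q=E[:3,:3].T@(np.asarray(X,float)-E[:3,3])
    return np.array([p['cx']+p['fx']*q[0]/-q[2], p['cy']+p['fy']*q[1]/q[2]])
def tri(a,b):
    (o1,d1),(o2,d2)=a,b
    d1=d1/np.linalg.norm(d1);d2=d2/np.linalg.norm(d2)
    A=np.stack([d1,-d2],1); s=np.linalg.lstsq(A,o2-o1,rcond=None)[0]
    p,q=o1+s[0]*d1,o2+s[1]*d2
    return (p+q)/2,np.linalg.norm(p-q)
E
python3 - <<'E'
from h import *
s=ctrl.read_state();print(s, ctrl.grip_depth)
P={}
for n in ['scene','top','wrist']:
    p=ctrl.get_image(n);save(p,n+'0');P[n]=p;print(n,p.keys(),p['fx'],p['fy'],p['cx'],p['cy'],np.round(p['extrinsics'],3).tolist())
for t in ['fixture','fork_mouth','swing_arm','swing_arm_eye','hinge_pin','thin_pin','pin_block','grease_gun','coupler_seat','nipple_tip','gun_stand','machined_bracket','gauge_block']:
    for n in ['scene','top']:
        print(t,n,[(round(m['conf'],2),np.round(np.array(m['centre'])*[560,420],1).tolist()) for m in ctrl.mark_of(P[n],t)])
E
```

```text
{'clock': 0.0, 'qpos': array([ 1.18520163,  0.62932368,  0.03840481,  1.5183621 , -0.02699607,
        0.99628245, -0.01998017]), 'qd': array([-8.02298291e-04, -1.45882574e-03, -8.41282912e-05,  1.97649669e-03,
       -1.21861009e-03, -7.78387170e-04, -1.11566839e-03]), 'tau': array([ 1.16753472e-03, -5.63397145e+01,  1.22707710e+00, -1.93445778e+01,
        1.11149205e-02,  1.04795818e-02, -8.50792503e-06]), 'eef_pos': array([ 204.17607197, -616.38673863,  196.90488981]), 'tool_rot': array([-1.57080093,  0.00185884, -1.25094949]), 'force': array([ 0.81347748, -0.55263171, -0.18960295]), 'torque': array([0.02891635, 0.04872716, 0.04228951]), 'width': 85.32991046130407} 18.700000000000003
scene dict_keys(['img', 'fx', 'fy', 'cx', 'cy', 'extrinsics', 'shot']) 520.417076092342 520.417076092342 277.87744403310876 211.2113722649519 [[-0.721, 0.484, -0.495, 69.927], [-0.693, -0.518, 0.502, 286.975], [-0.013, 0.705, 0.709, 762.856], [0.0, 0.0, 0.0, 1.0]]
top dict_keys(['img', 'fx', 'fy', 'cx', 'cy', 'extrinsics', 'shot']) 471.06055375514194 471.06055375514194 278.34278094439185 211.92455303
[... 1201 characters left out ...]
[(0.94, [377.1, 252.8])]
grease_gun scene [(0.7, [332.6, 215.2]), (0.68, [390.7, 235.6]), (0.61, [368.9, 259.2]), (0.33, [212.9, 248.5])]
grease_gun top [(0.74, [313.0, 254.3]), (0.74, [349.8, 307.0]), (0.62, [303.2, 310.6])]
coupler_seat scene [(0.7, [367.6, 275.6]), (0.67, [393.7, 251.9])]
coupler_seat top []
nipple_tip scene [(0.4, [245.6, 269.6]), (0.32, [331.9, 221.2])]
nipple_tip top []
gun_stand scene [(0.71, [324.7, 245.0])]
gun_stand top [(0.8, [314.7, 254.9])]
machined_bracket scene [(0.81, [261.5, 196.1]), (0.42, [331.0, 219.0])]
machined_bracket top [(0.75, [317.8, 154.8])]
gauge_block scene [(0.58, [325.5, 244.1]), (0.54, [283.2, 314.1])]
gauge_block top [(0.56, [219.8, 272.1])]
```

View pics/scene0.png

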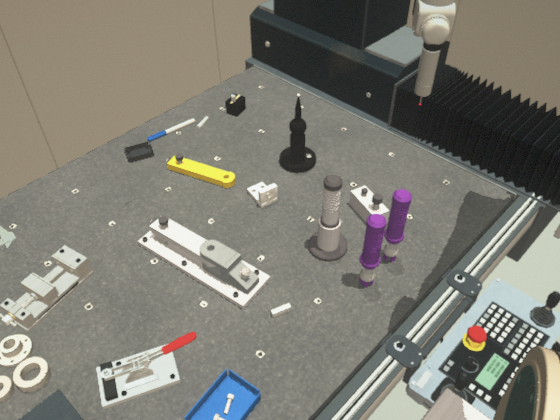

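View pics/top0.png

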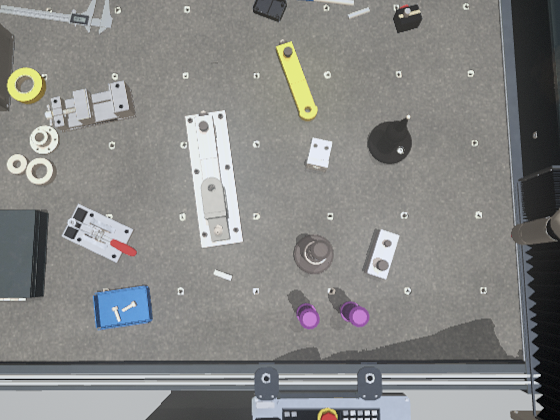

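View pics/wrist0.png

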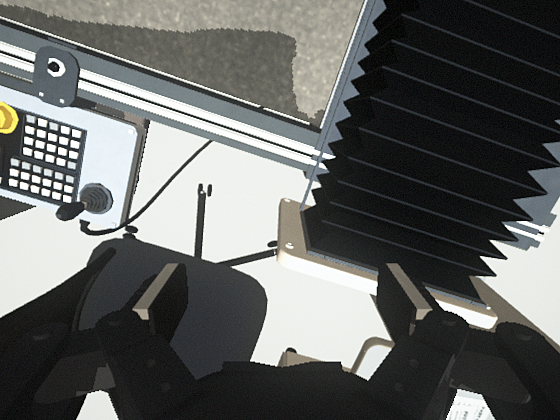

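Run:
```python
from h import *
T=cv2.imread('pics/top0.png');S=cv2.imread('pics/scene0.png')
def crop(I,x0,y0,x1,y1,f,n): cv2.imwrite('pics/'+n+'.png',cv2.resize(I[y0:y1,x0:x1],None,fx=f,fy=f,interpolation=cv2.INTER_CUBIC))
crop(T,170,100,270,290,3.1,'t_fix');crop(T,280,210,410,340,4.5,'t_gun')
crop(S,130,200,280,310,5,'s_fix');crop(S,300,160,420,300,4.2,'s_gun')
```

```text
(no output)
```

View pics/t_fix.png

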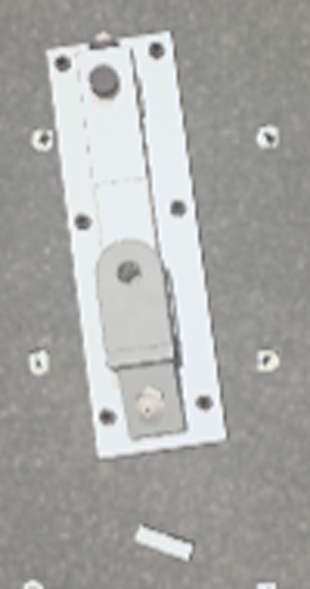

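View pics/t_gun.png

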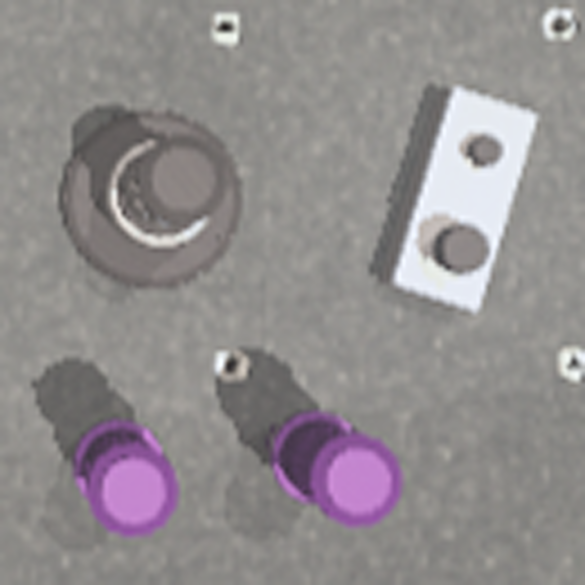

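View pics/s_fix.png

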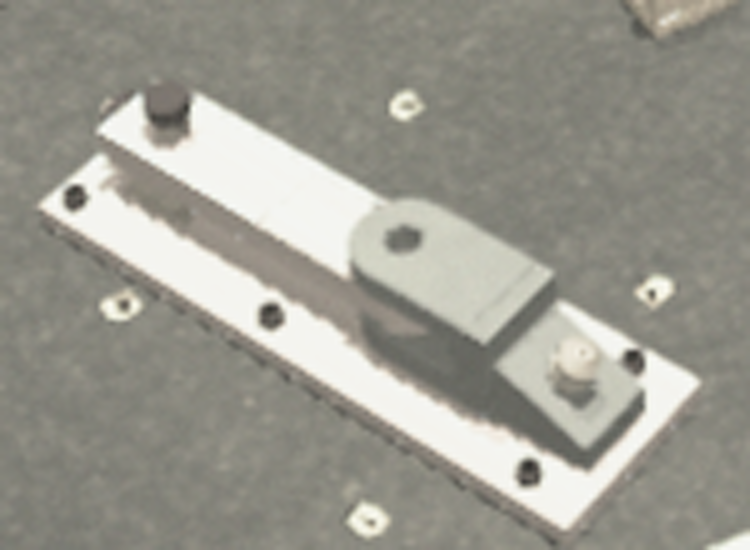

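View pics/s_gun.png

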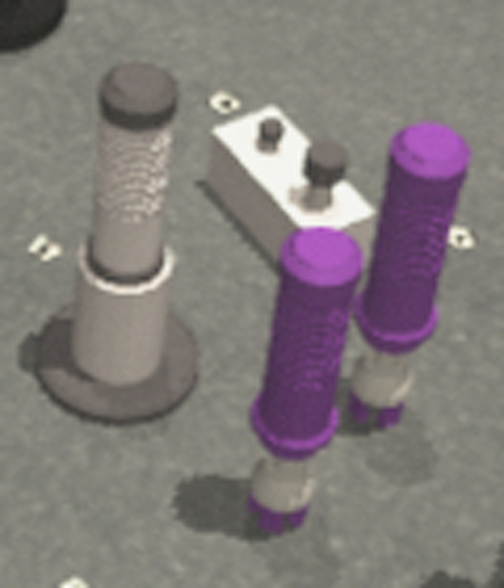

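Run:
```python
from h import *
P={n:ctrl.get_image(n) for n in ['top','scene']}
def px(n,u,v,z): 
    return atz(P[n],[u/560,v/420],z).round(1)
print('fork mouth',px('top',211.3,187.4,60),px('scene',210.8,247.6,60))
print('nipple',px('top',218.4,229.3,54),px('scene',245,270.4,54))
print('plate corners top z12')
for u,v in [(170+48/3.1,100+50/3.1),(170+170/3.1,100+30/3.1),(170+100/3.1,100+457/3.1),(170+226/3.1,100+437/3.1)]: print(px('top',u,v,12))
for u,v in [(138,241.5),(243.2,306),(270,276)]: print('sc',px('scene',u,v,12))
# pin head top center z=36+16+15=67
print('pin',px('top',280+460/4.5,210+247/4.5,67),px('scene',300+326/4.2,160+153/4.2,67))
print('thin',px('top',280+485/4.5,210+151/4.5,60),px('scene',300+270/4.2,160+125/4.2,60))
for u,v in [(451,86),(537,114),(476,312),(397,287)]: print('blk',px('top',280+u/4.5,210+v/4.5,36))
print('gun cap', px('top',280+185/4.5,210+180/4.5,175),px('scene',300+140/4.2,160+88/4.2,175))
print('stand foot',px('top',280+152/4.5,210+199/4.5,5),px('scene',300+118/4.2,160+360/4.2,5))
print('knob', px('top',203.6,126,70),px('scene',163,221,70))
for u,v in [(308,317),(355,314)]: print('purple',px('top',u,v,165))
for t in ['hinge_pin','grease_gun','gun_stand','fixture','nipple_tip','pin_block']:
  for n in P:
    for m in ctrl.regions_of(P[n],t)[:3]:
        print(t,n,round(m['conf'],2),np.round(np.array(m['centre'])*[560,420],1),m['pixels'].sum())
```

```text
fork mouth [586.1 -63.7  60. ] [585.  -63.1  60. ]
nipple [509.8 -76.8  54. ] [506.8 -72.4  54. ]
plate corners top z12
[737.7  -3.4  12. ]
[750.2 -80.8  12. ]
[479.4 -40.7  12. ]
[ 491.3 -117.8   12. ]
sc [ 7.348e+02 -7.000e-01  1.200e+01]
sc [478.5 -37.9  12. ]
sc [ 490.3 -115.9   12. ]
pin [ 444.1 -368.7   67. ] [ 443.2 -367.1   67. ]
thin [ 482.  -381.3   60. ] [ 477.6 -371.3   60. ]
blk [ 510.2 -373.6   36. ]
blk [ 498.5 -408.3   36. ]
blk [ 418.4 -380.7   36. ]
blk [ 428.6 -349.1   36. ]
gun cap [ 465.6 -252.9  175. ] [ 462.3 -245.5  175. ]
stand foot [ 465.8 -252.3    5. ] [ 464.1 -248.6    5. ]
knob [698.7 -49.5  70. ] [691.7 -40.2  70. ]
purple [ 363.3 -231.9  165. ]
purple [ 367.6 -304.2  165. ]
hinge_pin top 0.61 [381.8 261.8] 126
grease_gun top 0.94 [309.3 314.6] 461
grease_gun top 0.75 [353.  311.3] 551
grease_gun top 0.55 [315.4 251.7] 424
grease_gun scene 0.8 [369.6 247.8] 1228
grease_gun scene 0.79 [333.4 200.1] 845
grease_gun scene 0.65 [395.3 222.1] 1144
gun_stand top 0.88 [307.  260.7] 809
gun_stand top 0.74 [217.2 190.8] 4472
gun_stand scene 0.92 [328.  243.5] 1049
gun_stand scene 0.45 [364.  189.1] 20
fixture top 0.92 [218.3 192.2] 4373
fixture scene 0.97 [219.8 269.3] 3951
nipple_tip top 0.39 [215.3 228.9] 67
nipple_tip scene 0.49 [244.6 273.1] 92
pin_block top 0.71 [379.  249.2] 878
pin_block top 0.65 [320.7 152.8] 611
pin_block top 0.39 [216.9 228.3] 73
pin_block scene 0.83 [364.2 203.1] 535
pin_block scene 0.71 [327.9 243.1] 1025
```

Run:
```python
from h import *
P={n:ctrl.get_image(n) for n in ['top','scene']}
for X in [(204,-617,197),(204,-617,300),(204,-617,450)]:
  print(X,proj(P['top'],X),proj(P['scene'],X))
# triangulate red tip: scene (420,103); top?
print(tri(ray(P['scene'],[420/560,103/420]),ray(P['top'],[521/560,234/420])))
print(tri(ray(P['scene'],[432/560,25/420]),ray(P['top'],[550/560,230/420])))
```

```text
(204, -617, 197) [582.24540429 432.7753036 ] [581.07261332 135.69026782]
(204, -617, 300) [636.1003148  461.57771794] [606.33667242  84.63784075]
(204, -617, 450) [761.68388957 528.74169834] [652.01857194  -7.67400168]
(array([ 492.53567591, -566.52534924,  160.67396041]), np.float64(6.815542747947954))
(array([ 477.49526431, -508.17745342,  351.80824022]), np.float64(3.9927526659491375))
```

```bash
cat >> h.py <<'E'
def pose():
    s=ctrl.read_state(); return np.array(s['eef_pos']),R.from_euler('xyz',s['tool_rot'])
def orient(yaw_deg,tilt_deg=0):
    # tool down, tool x at yaw; tilt: rotate about world horizontal axis = tool x so that pointing leans toward +tool z
    r=R.from_euler('xyz',[-90,0,yaw_deg],degrees=True)
    return r*R.from_rotvec([np.radians(tilt_deg),0,0])
def plan(pos,rot,n,start=None):
    p,r=start if start else pose()
    p0=p; r0=r; dr=(r0.inv()*rot).as_rotvec(); out=[]
    for k in range(1,n+1):
        pt=p0+(np.asarray(pos)-p0)*k/n; rt=r0*R.from_rotvec(dr*k/n)
        d=np.round(r.inv().apply(pt-p)/10,2); w=np.round((r.inv()*rt).as_rotvec(degrees=True),1)
        out.append([d.tolist(),w.tolist()]); p=p+r.apply(d*10); r=r*R.from_rotvec(w,degrees=True)
    for o in out: print(o)
    return p,r
E
python3 - <<'E'
from h import *
plan([443.5,-368.5,150],orient(-106.7),8)
print(orient(-82,25).apply([0,1,0]))
E
```

```text
[[-2.01, 0.6, 3.81], [-0.0, 4.4, -0.0]]
[[-2.3, 0.6, 3.65], [-0.0, 4.4, -0.0]]
[[-2.57, 0.59, 3.47], [-0.0, 4.3, -0.0]]
[[-2.82, 0.6, 3.25], [-0.0, 4.4, -0.0]]
[[-3.06, 0.6, 3.04], [-0.0, 4.4, -0.0]]
[[-3.29, 0.6, 2.79], [-0.0, 4.4, -0.0]]
[[-3.49, 0.59, 2.53], [-0.0, 4.3, -0.0]]
[[-3.67, 0.6, 2.26], [-0.0, 4.4, -0.0]]
[ 0.41850537  0.05881709 -0.90630779]
```

Call:
play_rows(
  rows=[
    [1,[-2.0,0.6,3.8],[0,4.4,0]],
    [1,[-2.3,0.6,3.65],[0,4.4,0]],
    [1,[-2.6,0.6,3.5],[0,4.4,0]],
    [1,[-2.8,0.6,3.25],[0,4.4,0]],
    [0.8,[-3.05,0.6,3.05],[0,4.4,0]],
    [0.7,[-3.3,0.6,2.8],[0,4.4,0]],
    [0.65,[-3.5,0.6,2.5],[0,4.4,0]],
    [0.65,[-3.65,0.6,2.25],[0,4.4,0]],
  ],
)

```text
clock: 3.05
eef_pos: [445.1, -367.5, 149.8]
tool_rot: [-1.57, -0.0, -1.869]
force: [0.7, -0.6, 0.2]
width: 55.3
```

Run:
```python
from h import *
p=ctrl.get_image('wrist');save(p,'w1')
s=ctrl.read_state();print(s['clock'],s['eef_pos'],np.degrees(s['tool_rot']),s['width'],s['qpos'].round(2))
for X in [(444,-368.5,67),(443,-370,36)]: print(proj(p,X))
for t in ['hinge_pin','thin_pin','pin_block']:
    for m in ctrl.mark_of(p,t): print(t,round(m['conf'],2),np.round(np.array(m['centre'])*[560,420],1))
    for m in ctrl.regions_of(p,t): print(t,round(m['conf'],2),np.round(np.array(m['centre'])*[560,420],1))
```

```text
3.1 [ 452.28591286 -358.56080343  148.46503193] [ -89.90201046    0.42446695 -106.58045481] 55.92938994794326 [ 0.5   0.59  0.2   1.78 -0.17  0.79 -1.07]
[282.42069541 203.50465319]
[284.21046957 194.89805171]
hinge_pin 0.85 [285.4 196.8]
hinge_pin 0.57 [282.7 196.3]
thin_pin 0.51 [285.7 147.7]
thin_pin 0.4 [168.3 195.1]
thin_pin 0.46 [286.5 149.5]
thin_pin 0.22 [ 27.9 272.2]
pin_block 0.61 [286.4 164.1]
pin_block 0.8 [288.4 164.6]
```

View pics/w1.png

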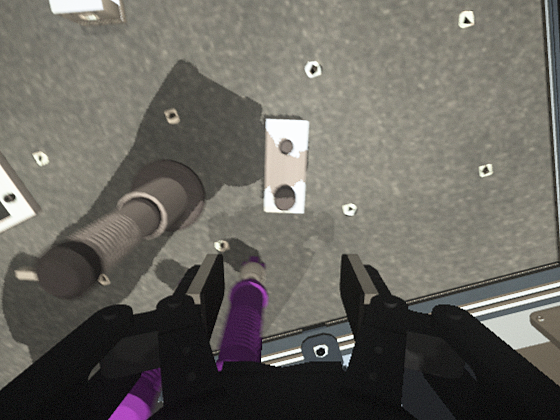

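Run:
```python
from h import *
s=ctrl.read_state();print(s['clock'],s['eef_pos'],np.degrees(s['tool_rot']))
p=ctrl.get_image('wrist');save(p,'w2')
s=ctrl.read_state();print(s['clock'],s['eef_pos'],np.degrees(s['tool_rot']),s['width'])
print(proj(p,s['eef_pos']),proj(p,np.array(s['eef_pos'])-[0,0,80]))
for X in [(444,-368.5,67),(444,-368.5,52),(443,-370,36)]: print(proj(p,X))
I=cv2.imread('pics/w2.png')
cv2.imwrite('pics/w2c.png',cv2.resize(I[90:230,220:350],None,fx=4,fy=4,interpolation=cv2.INTER_CUBIC))
```

```text
3.4 [ 442.60467657 -370.52346905  150.1272531 ] [-8.99947014e+01 -6.54455458e-02 -1.07008092e+02]
3.45 [ 442.56945799 -370.6034778   150.13687802] [-8.99877858e+01 -5.68209328e-02 -1.07037738e+02] 55.55171853752231
[280.73296399 240.78281882] [280.91652516 203.54624721]
[278.01505216 201.65058792]
[278.18490526 197.07037325]
[280.20915789 193.21084184]
```

View pics/w2c.png

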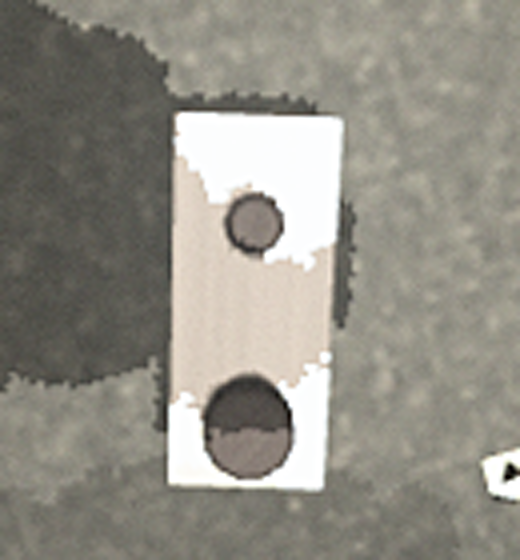

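Call:
play_rows(
  rows=[
    [0.6,[0.05,1.5,0.2],[0,0,0]],
    [0.6,[0,2.5,0],[0,0,0]],
    [0.6,[0,2.5,0],[0,0,0]],
    [0.6,[0,2.0,0],[0,0,0]],
    [0.6,[0,1.2,0],[0,0,0]],
    [0.6,[0,0.5,0],[0,0,0]],
    [0.6,[0,0,0],[0,0,0]],
    [0.6,[0,0,0],[0,0,0]],
  ],
)

```text
clock: 4.25
eef_pos: [446.0, -370.6, 48.4]
tool_rot: [-1.57, -0.001, -1.866]
force: [-0.7, 0.9, 0.4]
width: 51.2
```

Run:
```python
from h import *
p=ctrl.get_image('wrist');save(p,'w3')
s=ctrl.read_state();print(s['clock'],s['eef_pos'],np.degrees(s['tool_rot']),s['width'],s['force'])
```

```text
4.3 [ 446.18150897 -370.57366207   48.69798437] [-8.99000635e+01 -4.02469748e-02 -1.06886552e+02] 51.338082816868265 [ 0.56958471 -0.65205586  0.5417987 ]
```

View pics/w3.png

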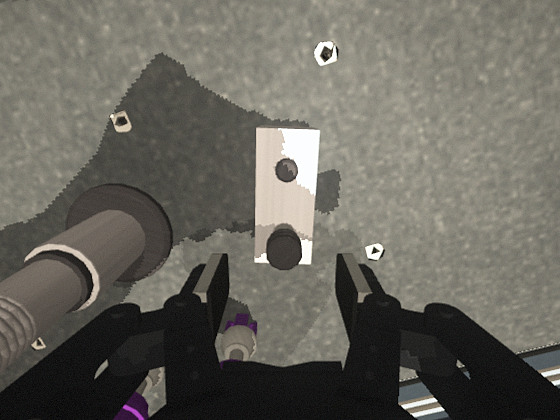

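Call:
play_rows(
  rows=[
    [0.3,[0,0,0],[0,0,0]],
    [0.15,[0,0,0],[0,0,0]],
    [0,[0,0,0],[0,0,0]],
    [0,[0,0,0],[0,0,0]],
    [0,[0,0,0],[0,0,0]],
    [0,[0,0,0],[0,0,0]],
    [0,[0,0,0],[0,0,0]],
    [0,[0,0,0],[0,0,0]],
  ],
)

```text
clock: 5.1
eef_pos: [445.6, -369.9, 47.8]
tool_rot: [-1.571, -0.0, -1.865]
force: [0.8, -0.2, 0.6]
width: 0.0
```

Run:
```python
from h import *
p=ctrl.get_image('wrist');save(p,'w4')
s=ctrl.read_state();print(s['clock'],s['eef_pos'],np.degrees(s['tool_rot']),s['width'],s['force'])
```

```text
5.15 [ 445.59269139 -369.91291241   47.79086911] [-9.00021181e+01  1.13057805e-03 -1.06880747e+02] 0.0017984887339658729 [-0.52269908  0.22302241  0.53600711]
```

View pics/w4.png

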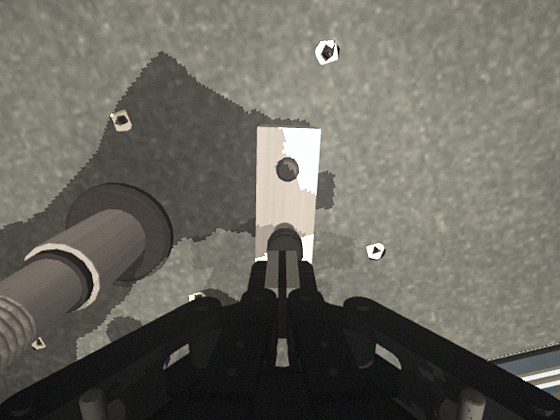

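Run:
```python
from h import *
p=ctrl.get_image('wrist')
P,r=pose()
I=cv2.cvtColor(p['img'],cv2.COLOR_RGB2BGR)
I=cv2.resize(I,None,fx=3,fy=3,interpolation=cv2.INTER_CUBIC)
E=np.array(p['extrinsics']);print('cam in tool',r.inv().apply(E[:3,3]-P), r.inv().apply(E[:3,2]))
for y in [0,-18.7,-37]:
  for z in [-11,0,11]:
    u=proj(p,P+r.apply([0,y,z]));print(y,z,u.round(1)); cv2.circle(I,tuple(int(a*3+1) for a in u),3,(0,0,255) if y==0 else (0,255,0) if y>-20 else (255,0,0),-1)
for X in [(445.4,-371.5,67),(445.4,-371.5,52)]:
    u=proj(p,X);cv2.circle(I,tuple(int(a*3+1) for a in u),3,(0,255,255),-1)
cv2.imwrite('pics/w4c.png',I[540:1080,600:1140])
```

```text
cam in tool [   0.63942393 -176.57539352   73.261442  ] [-3.09512436e-04 -9.57802964e-01  2.87425445e-01]
0 -11 [280.6 257.8]
0 0 [280.6 240.8]
0 11 [280.6 223.2]
-18.7 -11 [280.5 272.8]
-18.7 0 [280.5 254.3]
-18.7 11 [280.5 235. ]
-37 -11 [280.4 290.7]
-37 0 [280.4 270.5]
-37 11 [280.3 249.4]
```

View pics/w4c.png

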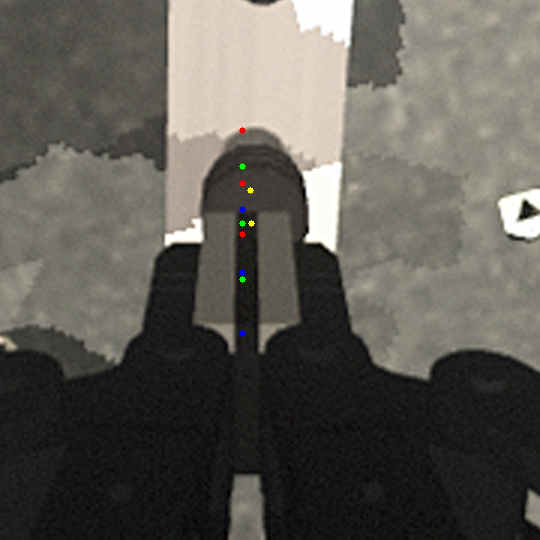

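Run:
```python
from h import *
p=ctrl.get_image('wrist')
P,r=pose()
I=cv2.imread('pics/w3.png')
I=cv2.resize(I,None,fx=4,fy=4,interpolation=cv2.INTER_CUBIC)
# pose differs slightly, camera fixed in tool: use current
for x in [-25.7,25.7]:
 for y,c in [(0,(0,0,255)),(-18.7,(0,255,0)),(-37,(255,0,0))]:
  a=proj(p,P+r.apply([x,y,-11]));b=proj(p,P+r.apply([x,y,11]))
  cv2.line(I,tuple(int(t*4+2) for t in a),tuple(int(t*4+2) for t in b),c,2); print(x,y,a.round(),b.round())
cv2.imwrite('pics/w3c.png',I[840:1400,720:1480])
```

```text
-25.7 0 [238. 258.] [236. 223.]
-25.7 -18.7 [233. 273.] [231. 235.]
-25.7 -37 [228. 291.] [226. 249.]
25.7 0 [323. 258.] [325. 223.]
25.7 -18.7 [328. 273.] [329. 235.]
25.7 -37 [333. 291.] [335. 249.]
```

View pics/w3c.png

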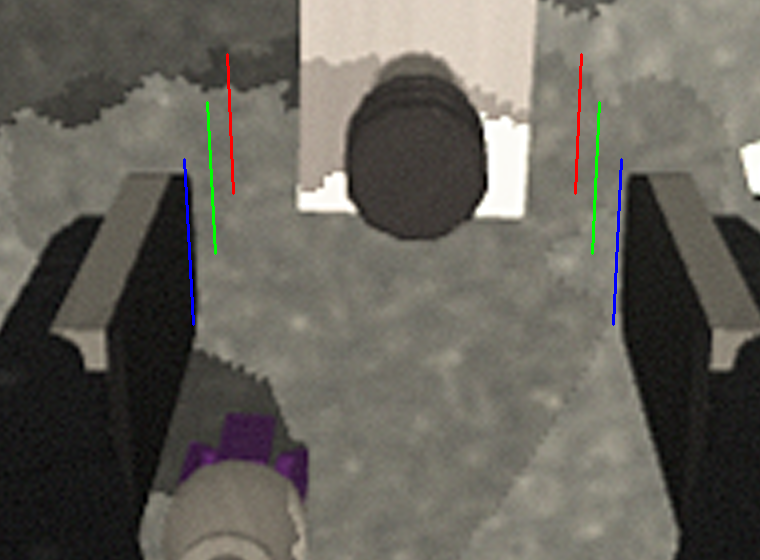

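Run:
```python
from h import *
P,r=pose();print(P)
for n in ['scene','top']:
    p=ctrl.get_image(n);save(p,n+'5')
    I=cv2.cvtColor(p['img'],cv2.COLOR_RGB2BGR)
    a=proj(p,P);print(n,a, proj(p,P-[0,0,-37]))
    I=cv2.resize(I,None,fx=4,fy=4,interpolation=cv2.INTER_CUBIC)
    for y,c in [(0,(0,0,255)),(-18.7,(0,255,0)),(-37,(255,0,0))]:
        u=proj(p,P+r.apply([0,y,0]));cv2.circle(I,tuple(int(t*4+2) for t in u),4,c,-1)
    x0,y0=int(a[0]*4-300),int(a[1]*4-300)
    cv2.imwrite('pics/%s5c.png'%n,I[max(y0,0):y0+550,max(x0,0):x0+600])
```

```text
[ 445.588637   -369.91156796   47.7827532 ]
scene [376.30640683 202.23583972] [378.6448777  188.37298115]
top [380.67143693 264.21821743] [385.04208013 263.81488893]
```

View pics/scene5c.png

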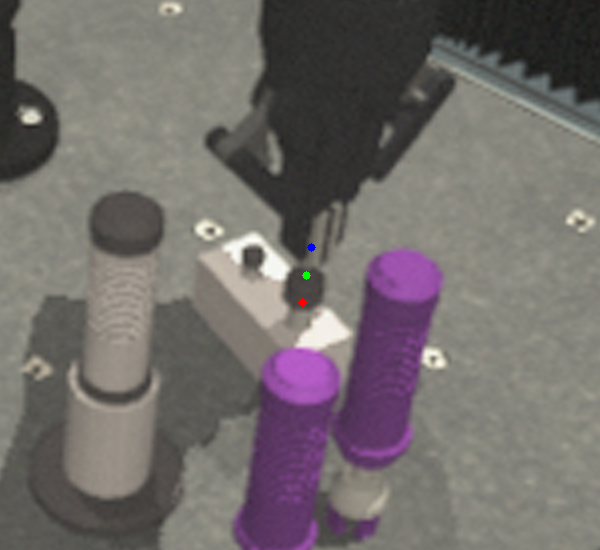

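View pics/top5c.png

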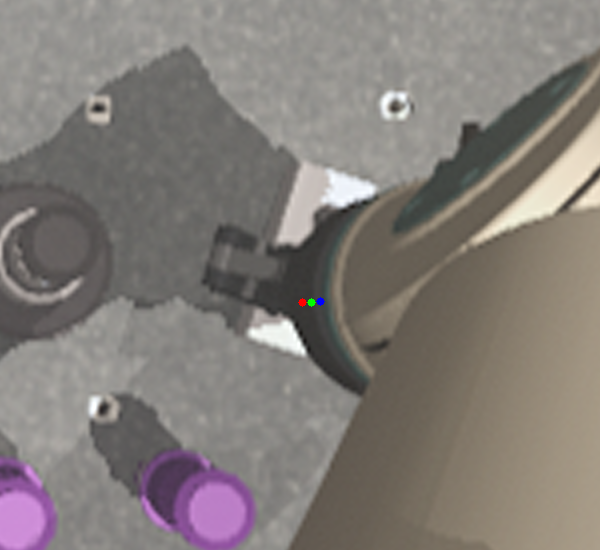

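Call:
play_rows(
  rows=[
    [0.6,[0,0,0],[0,0,0]],
    [0.6,[0.15,0,0],[0,0,0]],
    [0.6,[0,0,0],[0,0,0]],
    [0.6,[0,0.7,0],[0,0,0]],
    [0.6,[0,1.2,0],[0,0,0]],
    [0.6,[0,1.2,0],[0,0,0]],
    [0.6,[0,0.6,0],[0,0,0]],
    [0.6,[0,0,0],[0,0,0]],
  ],
)

```text
clock: 6.15
eef_pos: [444.2, -370.5, 9.2]
tool_rot: [-1.573, 0.001, -1.865]
force: [-0.1, -0.4, -0.0]
width: 51.4
```

Run:
```python
from h import *
p=ctrl.get_image('wrist');save(p,'w6')
s=ctrl.read_state();print(s['clock'],s['eef_pos'],np.degrees(s['tool_rot']),s['width'],s['force'])
```

```text
6.2 [ 444.67706824 -371.01687092    9.92691719] [-9.00838058e+01  3.15987194e-02 -1.06881358e+02] 51.03458724135959 [-0.64614463  0.49952978  0.04491039]
```

View pics/w6.png

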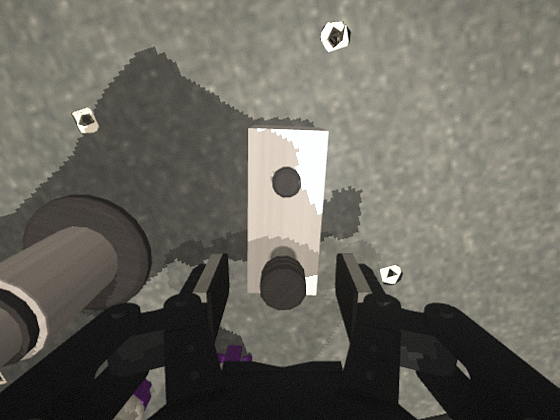

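Call:
play_rows(
  rows=[
    [0.3,[0,0,0],[0,0,0]],
    [0.15,[0,0,0],[0,0,0]],
    [0,[0,0,0],[0,0,0]],
    [0,[0,0,0],[0,0,0]],
    [0,[0,0,0],[0,0,0]],
    [0,[0,0,0],[0,0,0]],
    [0,[0,0,0],[0,0,0]],
    [0,[0,0,0],[0,0,0]],
  ],
)

```text
clock: 7.0
eef_pos: [445.5, -371.6, 11.2]
tool_rot: [-1.57, -0.0, -1.865]
force: [-0.3, 0.1, 5.4]
width: 17.8
```

Run:
```python
from h import *
p=ctrl.get_image('wrist');save(p,'w7')
s=ctrl.read_state();print(s['clock'],s['eef_pos'],np.degrees(s['tool_rot']),s['width'],s['force'])
I=cv2.imread('pics/w7.png')
cv2.imwrite('pics/w7c.png',cv2.resize(I[200:340,200:370],None,fx=4,fy=4,interpolation=cv2.INTER_CUBIC))
```

```text
7.05 [ 445.49446308 -371.62528434   11.17287334] [-8.99532517e+01 -1.53699971e-02 -1.06879387e+02] 17.677130388496142 [-0.3320004  -0.01082781  5.21878825]
```

View pics/w7c.png

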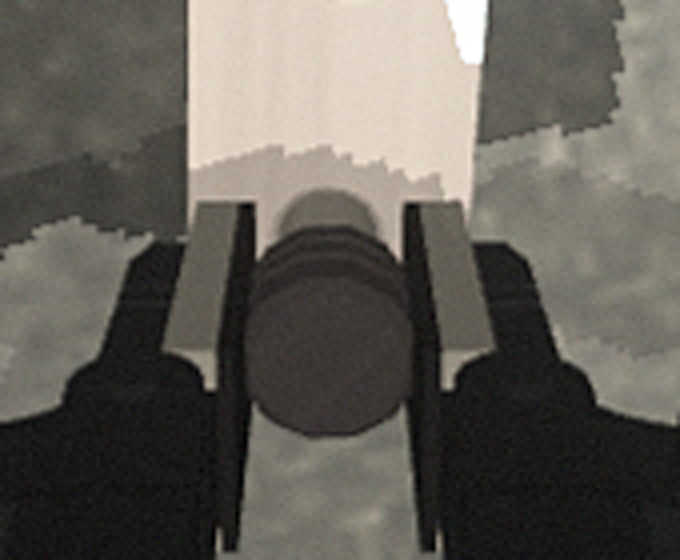

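Call:
play_rows(
  rows=[
    [0,[0,-0.5,0],[0,0,0]],
    [0,[0,-1.5,0],[0,0,0]],
    [0,[0,-2,0],[0,0,0]],
    [0,[0,-2,0],[0,0,0]],
    [0,[0,-2,0],[0,0,0]],
    [0,[0,-2,0],[0,0,0]],
    [0,[0,-1,0],[0,0,0]],
    [0,[0,0,0],[0,0,0]],
  ],
)

```text
clock: 7.85
eef_pos: [445.8, -371.9, 122.5]
tool_rot: [-1.568, -0.001, -1.865]
force: [-0.4, 0.3, -0.7]
width: 17.6
```

Run:
```python
from h import *
p=ctrl.get_image('wrist');save(p,'w8')
s=ctrl.read_state();print(s['clock'],s['eef_pos'],np.degrees(s['tool_rot']),s['width'],s['force'])
q=plan([565,-290,122],orient(-92),5); print(); q=plan([586,-63.5,122],orient(-82),7,q)
```

```text
7.9 [ 445.2542629  -371.36097593  121.35816634] [-8.99539761e+01 -1.14884598e-02 -1.06875769e+02] 18.173792130405417 [-0.35401844  0.26911837 -0.83151634]
[[-2.25, -0.01, 1.82], [-0.0, -3.0, 0.0]]
[[-2.16, -0.01, 1.93], [-0.0, -3.0, 0.0]]
[[-2.05, -0.02, 2.05], [-0.0, -2.9, 0.0]]
[[-1.94, -0.01, 2.14], [-0.0, -3.0, 0.0]]
[[-1.83, -0.01, 2.25], [-0.0, -3.0, 0.0]]

[[-3.24, -0.0, 0.19], [-0.0, -1.4, 0.0]]
[[-3.24, -0.0, 0.27], [-0.0, -1.5, 0.0]]
[[-3.23, -0.0, 0.35], [-0.0, -1.4, 0.0]]
[[-3.22, -0.0, 0.43], [-0.0, -1.4, 0.0]]
[[-3.21, -0.01, 0.51], [-0.0, -1.4, 0.0]]
[[-3.2, 0.0, 0.59], [-0.0, -1.5, 0.0]]
[[-3.18, 0.0, 0.67], [-0.0, -1.4, 0.0]]
```

View pics/w8.png

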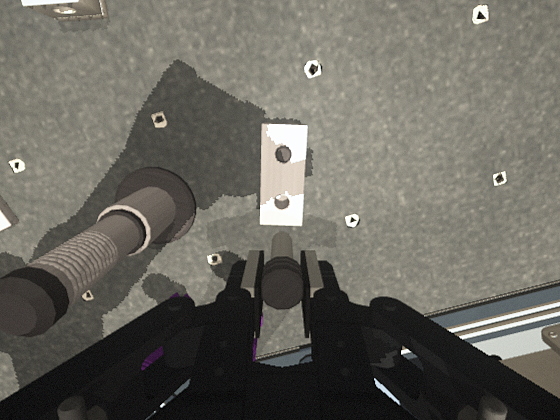

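Call:
play_rows(
  rows=[
    [0,[-2.25,-0.4,1.8],[0,-3,0]],
    [0,[-2.15,-0.4,1.95],[0,-3,0]],
    [0,[-2.05,-0.4,2.05],[0,-3,0]],
    [0,[-1.95,-0.4,2.15],[0,-3,0]],
    [0,[-1.85,-0.4,2.25],[0,-3,0]],
    [0,[-3.25,0,0.2],[0,-1.4,0]],
    [0,[-3.25,0,0.25],[0,-1.5,0]],
    [0,[-3.2,0,0.35],[0,-1.4,0]],
  ],
)

```text
clock: 8.7
eef_pos: [572.7, -191.1, 139.2]
tool_rot: [-1.574, 0.001, -1.528]
force: [0.2, -0.2, -0.9]
width: 17.5
```

Run:
```python
from h import *
s=ctrl.read_state();print(s['clock'],s['eef_pos'],np.degrees(s['tool_rot']),s['width'],s['force'])
I=cv2.imread('pics/w8.png')
cv2.imwrite('pics/w8c.png',cv2.resize(I[110:250,230:340],None,fx=5,fy=5,interpolation=cv2.INTER_CUBIC))
q=plan([586,-63.5,145],orient(-82),4)
```

```text
8.7 [ 572.70215609 -191.0514437   139.16801343] [-9.01673579e+01  6.72241964e-02 -8.75230260e+01] 17.51774814406473 [ 0.23265766 -0.23411446 -0.87838568]
[[-3.17, -0.14, 0.47], [0.0, -1.4, -0.0]]
[[-3.16, -0.15, 0.55], [0.1, -1.4, -0.0]]
[[-3.15, -0.14, 0.62], [0.0, -1.3, -0.1]]
[[-3.13, -0.15, 0.7], [0.1, -1.4, 0.0]]
```

View pics/w8c.png

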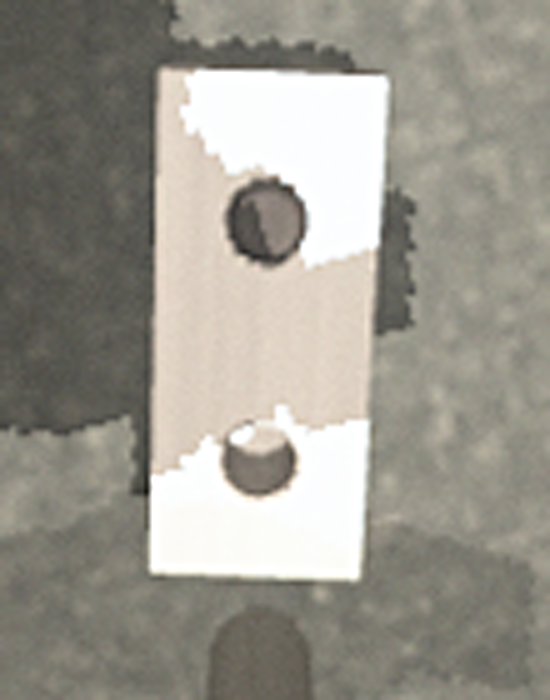

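Call:
play_rows(
  rows=[
    [0,[-3.2,-0.15,0.5],[0,-1.4,0]],
    [0,[-3.15,-0.15,0.55],[0,-1.4,0]],
    [0,[-3.1,-0.15,0.6],[0,-1.4,0]],
    [0,[-2.1,-0.1,0.5],[0,-1.4,0]],
    [0,[-1.0,0,0.2],[0,0,0]],
    [0,[0,0,0],[0,0,0]],
    [0,[0,0,0],[0,0,0]],
    [0,[0,0,0],[0,0,0]],
  ],
)

```text
clock: 9.5
eef_pos: [586.6, -68.0, 146.1]
tool_rot: [-1.572, -0.001, -1.434]
force: [0.2, 0.1, -1.2]
width: 17.7
```

Run:
```python
from h import *
p=ctrl.get_image('wrist');save(p,'w9')
s=ctrl.read_state();print(s['clock'],s['eef_pos'],np.degrees(s['tool_rot']),s['width'],s['force'])
P,r=pose();print(proj(p,[586,-63.5,60]),proj(p,P+r.apply([0,85.4,0])))
I=cv2.imread('pics/w9.png')
cv2.imwrite('pics/w9c.png',cv2.resize(I[110:250,230:340],None,fx=5,fy=5,interpolation=cv2.INTER_CUBIC))
```

```text
9.55 [586.69016849 -67.84617445 146.13390717] [-9.00342276e+01 -5.54470613e-02 -8.21416382e+01] 17.42102705252595 [-0.58431072 -0.94693686 -0.92819241]
[275.5116328 201.1414769] [280.81357494 201.33110052]
```

View pics/w9.png

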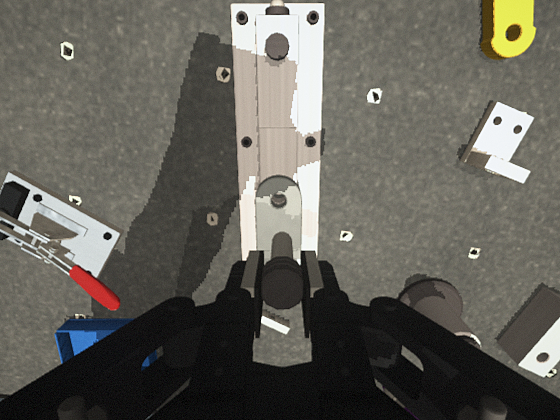

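View pics/w9c.png

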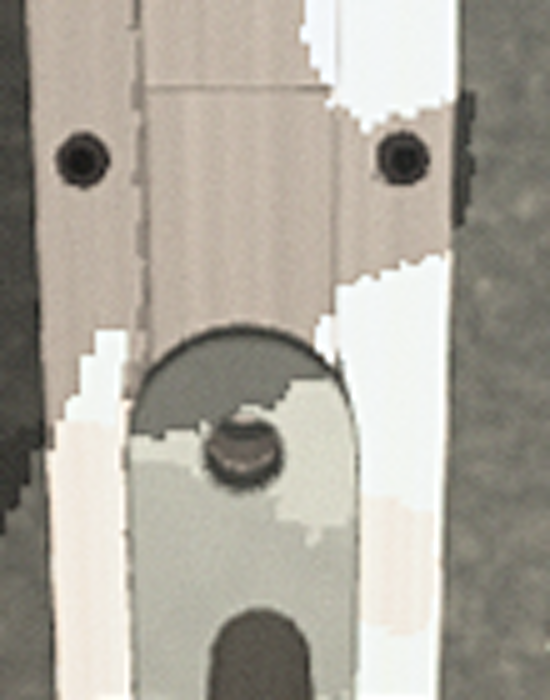

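Call:
play_rows(
  rows=[
    [0,[-0.25,0.5,0.15],[0,0,0]],
    [0,[0,1.2,0],[0,0,0]],
    [0,[0,1.5,0],[0,0,0]],
    [0,[0,1.5,0],[0,0,0]],
    [0,[0,0.8,0],[0,0,0]],
    [0,[0,0.3,0],[0,0,0]],
    [0,[0,0,0],[0,0,0]],
    [0,[0,0,0],[0,0,0]],
  ],
)

```text
clock: 10.35
eef_pos: [588.6, -63.1, 88.7]
tool_rot: [-1.57, -0.0, -1.431]
force: [1.0, 0.2, -0.1]
width: 17.7
```

Run:
```python
from h import *
p=ctrl.get_image('wrist');save(p,'w10')
s=ctrl.read_state();print(s['clock'],s['eef_pos'],np.degrees(s['tool_rot']),s['width'],s['force'])
P,r=pose();h=P[2]-60;print(proj(p,P+r.apply([0,h,0])),proj(p,P+r.apply([1,h,0])),proj(p,P+r.apply([1,h,1])))
I=cv2.imread('pics/w10.png')
cv2.imwrite('pics/w10c.png',cv2.resize(I[150:280,225:340],None,fx=5,fy=5,interpolation=cv2.INTER_CUBIC))
```

```text
10.4 [588.75739639 -63.1321071   88.91535954] [-8.99277169e+01 -1.54471266e-02 -8.19818024e+01] 17.903500941556924 [-0.06754818 -0.55784862 -0.75792459]
[280.81129577 223.78788517] [282.293089   223.78843986] [282.2943381  222.38857876]
```

View pics/w10c.png

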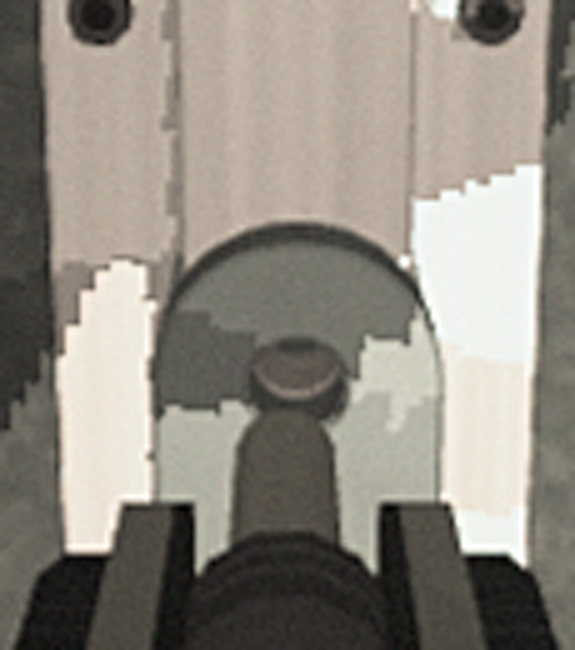

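Call:
play_rows(
  rows=[
    [0,[0.18,0,-0.16],[0,0,0]],
    [0,[0,0.5,0],[0,0,0]],
    [0,[0,0.7,0],[0,0,0]],
    [0,[0,0.5,0],[0,0,0]],
    [0,[0,0.1,0],[0,0,0]],
    [0,[0,0,0],[0,0,0]],
    [0,[0,0,0],[0,0,0]],
    [0,[0,0,0],[0,0,0]],
  ],
)

```text
clock: 11.2
eef_pos: [587.1, -65.0, 70.5]
tool_rot: [-1.57, -0.0, -1.431]
force: [0.6, -0.7, 0.7]
width: 17.7
```

Run:
```python
from h import *
p=ctrl.get_image('wrist');save(p,'w11')
s=ctrl.read_state();print(s['clock'],s['eef_pos'],np.degrees(s['tool_rot']),s['width'],s['force'])
P,r=pose();print(r.inv().apply(np.array([587.4,-65.2,P[2]])-P))
h=P[2]-60;print(proj(p,P+r.apply([0,h,0])),proj(p,P+r.apply([1,h,0])),proj(p,P+r.apply([1,h,20])))
I=cv2.imread('pics/w11.png')
cv2.imwrite('pics/w11c.png',cv2.resize(I[150:280,225:340],None,fx=5,fy=5,interpolation=cv2.INTER_CUBIC))
```

```text
11.25 [587.05032855 -65.08315522  70.53915687] [-8.99749569e+01 -5.90411408e-03 -8.19779032e+01] 17.487353578185797 [-0.63872249  0.20559066 -0.78171508]
[1.64499768e-01 1.61164345e-04 3.29943369e-01]
[280.74688627 233.84445784] [282.3574705  233.84506057] [282.38803139 202.84938011]
```

View pics/w11c.png

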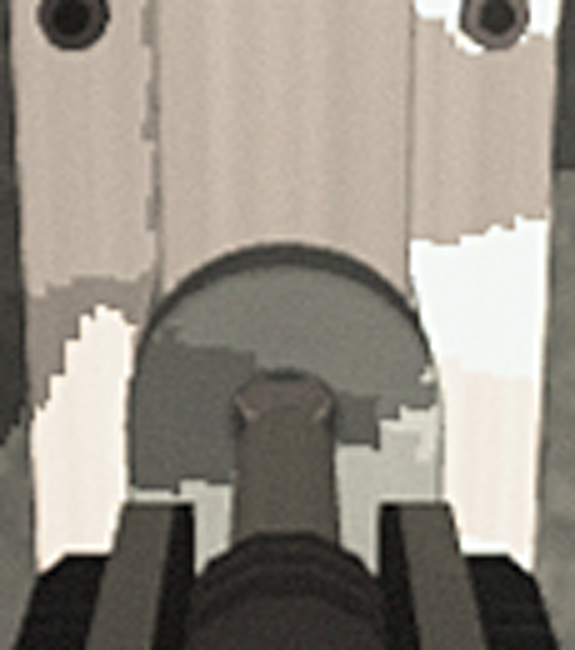

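Call:
play_rows(
  rows=[
    [0,[0,0.3,0.03],[0,0,0]],
    [0,[0,0.3,0],[0,0,0]],
    [0,[0,0.2,0],[0,0,0]],
    [0,[0,0.2,0],[0,0,0]],
    [0,[0,0.2,0],[0,0,0]],
    [0,[0,0.2,0],[0,0,0]],
    [0,[0,0,0],[0,0,0]],
    [0,[0,0,0],[0,0,0]],
  ],
)

```text
clock: 12.05
eef_pos: [587.2, -65.0, 56.3]
tool_rot: [-1.571, 0.0, -1.431]
force: [0.4, -0.9, -0.9]
width: 17.6
```

Run:
```python
from h import *
p=ctrl.get_image('wrist');save(p,'w12')
s=ctrl.read_state();print(s['clock'],s['eef_pos'],np.degrees(s['tool_rot']),s['width'],s['force'],s['torque'])
I=cv2.imread('pics/w12.png')
cv2.imwrite('pics/w12c.png',cv2.resize(I[170:300,225:340],None,fx=5,fy=5,interpolation=cv2.INTER_CUBIC))
```

```text
12.1 [587.22883441 -65.01384942  56.3499013 ] [-8.99928607e+01 -2.80874027e-03 -8.19755588e+01] 17.493229964204378 [ 0.19421478  0.29904554 -0.59039642] [ 0.01094478 -0.00021761 -0.08190382]
```

View pics/w12c.png

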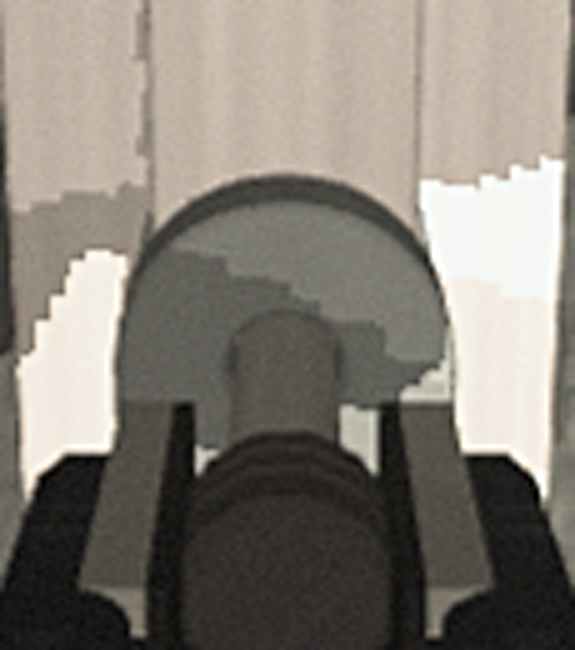

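Call:
play_rows(
  rows=[
    [0,[0,0.2,0],[0,0,0]],
    [0,[0,0.2,0],[0,0,0]],
    [0,[0,0.2,0],[0,0,0]],
    [0,[0,0.2,0],[0,0,0]],
    [0,[0,0.3,0],[0,0,0]],
    [0,[0,0.3,0],[0,0,0]],
    [0,[0,0.1,0],[0,0,0]],
    [0,[0,0,0],[0,0,0]],
  ],
)

```text
clock: 12.9
eef_pos: [587.0, -65.0, 41.0]
tool_rot: [-1.571, 0.0, -1.431]
force: [-0.3, -0.1, -0.1]
width: 17.6
```

Call:
play_rows(
  rows=[
    [0,[0,0.2,0],[0,0,0]],
    [0,[0,0.2,0],[0,0,0]],
    [0,[0,0.2,0],[0,0,0]],
    [0,[0,0.2,0],[0,0,0]],
    [0,[0,0.2,0],[0,0,0]],
    [0,[0,0.2,0],[0,0,0]],
    [0,[0,0.2,0],[0,0,0]],
    [0,[0,0,0],[0,0,0]],
  ],
)

```text
clock: 13.7
eef_pos: [587.1, -65.0, 27.2]
tool_rot: [-1.571, 0.0, -1.431]
force: [-0.0, -0.4, -1.2]
width: 17.9
```

Run:
```python
from h import *
p=ctrl.get_image('wrist');save(p,'w13')
s=ctrl.read_state();print(s['clock'],s['eef_pos'],np.degrees(s['tool_rot']),s['width'],s['force'],s['torque'])
I=cv2.imread('pics/w13.png')
cv2.imwrite('pics/w13c.png',cv2.resize(I[200:330,225:340],None,fx=5,fy=5,interpolation=cv2.INTER_CUBIC))
```

```text
13.75 [587.17431371 -65.0199904   27.25777625] [-9.00002063e+01  5.42843071e-04 -8.19777147e+01] 17.92996484613949 [-0.11993702 -0.3844432  -0.90258681] [ 0.04577344  0.01202776 -0.0124087 ]
```

View pics/w13c.png

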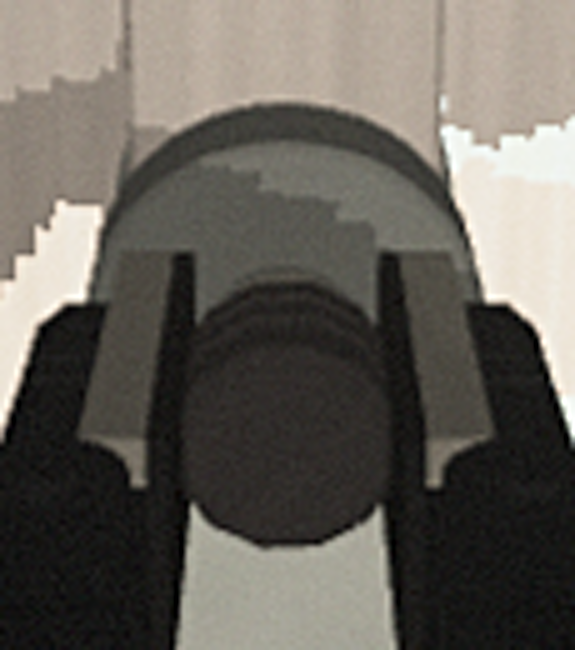

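Call:
play_rows(
  rows=[
    [0,[0,0.2,0],[0,0,0]],
    [0,[0,0.15,0],[0,0,0]],
    [0,[0,0,0],[0,0,0]],
    [0.25,[0,0,0],[0,0,0]],
    [0.45,[0,0,0],[0,0,0]],
    [0.45,[0,0,0],[0,0,0]],
    [0.45,[0,0,0],[0,0,0]],
    [0.45,[0,0,0],[0,0,0]],
  ],
)

```text
clock: 14.55
eef_pos: [588.4, -65.9, 25.1]
tool_rot: [-1.568, -0.001, -1.431]
force: [-0.4, -1.8, 9.2]
width: 38.7
```

Run:
```python
from h import *
p=ctrl.get_image('wrist');save(p,'w14')
s=ctrl.read_state();print(s['clock'],s['eef_pos'],np.degrees(s['tool_rot']),s['width'],s['force'],s['torque'])
I=cv2.imread('pics/w14.png')
cv2.imwrite('pics/w14c.png',cv2.resize(I[190:330,215:350],None,fx=5,fy=5,interpolation=cv2.INTER_CUBIC))
```

```text
14.6 [588.44247734 -65.93695225  25.0532571 ] [-8.98562974e+01 -7.23774250e-02 -8.20140744e+01] 38.26229099663888 [-0.66589844 -1.06866912  9.14874221] [-0.17914817  0.16191655  0.02054327]
```

View pics/w14c.png

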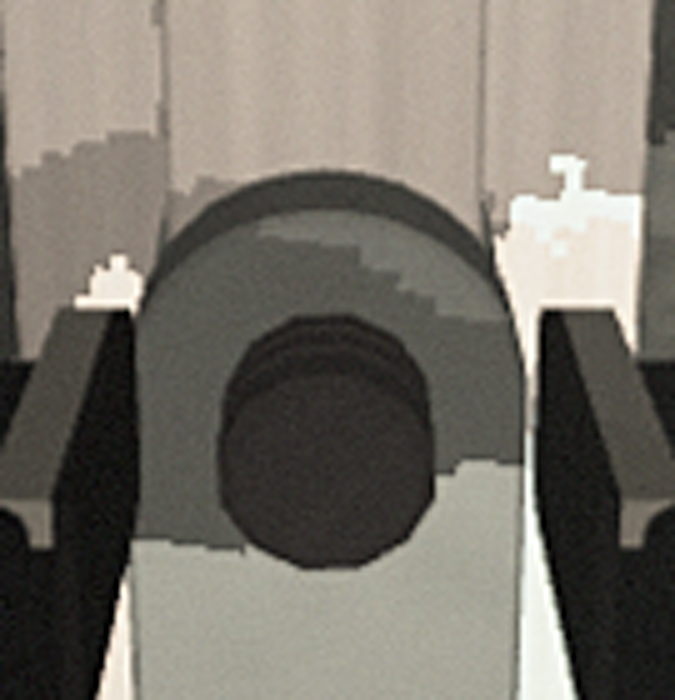

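Call:
play_rows(
  rows=[
    [0.45,[0,-0.5,0],[0,0,0]],
    [0.45,[0,-1.0,0],[0,0,0]],
    [0.45,[0,-1.5,0],[0,0,0]],
    [0,[0,-0.7,0],[0,0,0]],
    [0,[0,0,0],[0,0,0]],
    [0,[0,0,0],[0,0,0]],
    [0,[0,0,0],[0,0,0]],
    [0,[0,0,0],[0,0,0]],
  ],
)

```text
clock: 15.4
eef_pos: [586.7, -65.0, 60.3]
tool_rot: [-1.572, 0.0, -1.431]
force: [0.3, 0.2, -0.1]
width: -0.3
```

Run:
```python
from h import *
p=ctrl.get_image('wrist');save(p,'w15')
q=ctrl.get_image('scene');save(q,'s15')
s=ctrl.read_state();print(s['clock'],s['eef_pos'],np.degrees(s['tool_rot']),s['width'],s['force'],s['torque'])
I=cv2.imread('pics/w15.png')
a=cv2.resize(I[180:330,215:350],None,fx=4,fy=4,interpolation=cv2.INTER_CUBIC)
b=cv2.resize(cv2.imread('pics/s15.png')[180:300,160:290],None,fx=4,fy=4,interpolation=cv2.INTER_CUBIC)
cv2.imwrite('pics/w15c.png',a);cv2.imwrite('pics/s15c.png',b)
```

```text
15.5 [586.85605049 -65.00535473  60.40328275] [-9.00436512e+01  8.72488569e-03 -8.19803657e+01] -0.17550012853955338 [-0.54130052  0.7376428  -0.13642546] [-0.0213353  -0.02534105  0.00843664]
```

View pics/w15c.png

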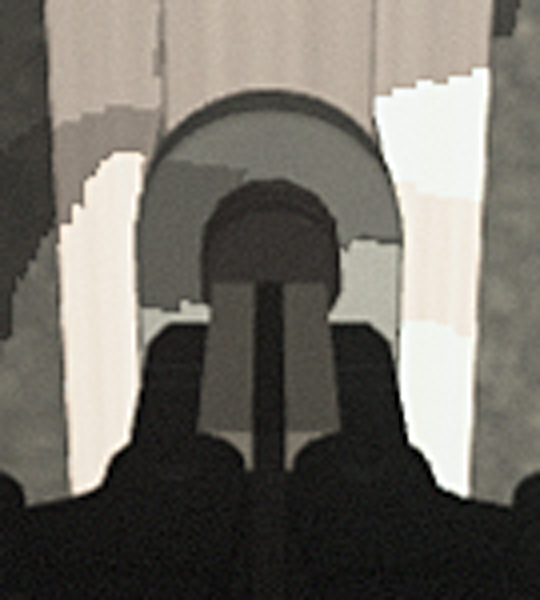

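View pics/s15c.png

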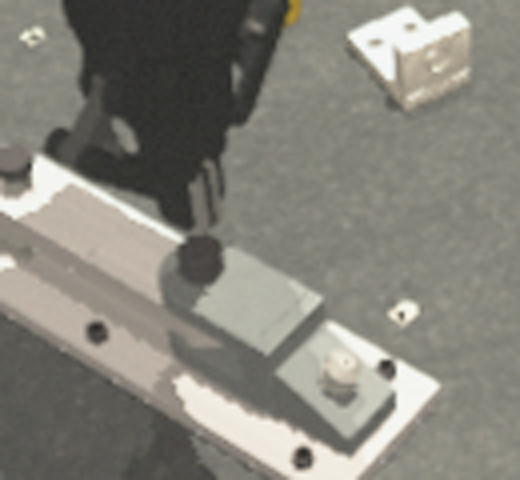

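Call:
play_rows(
  rows=[
    [0,[0,0.8,0],[0,0,0]],
    [0,[0,0.6,0],[0,0,0]],
    [0,[0,0.4,0],[0,0,0]],
    [0,[0,0.2,0],[0,0,0]],
    [0,[0,0.1,0],[0,0,0]],
    [0,[0,0.1,0],[0,0,0]],
    [0,[0,0.1,0],[0,0,0]],
    [0,[0,0,0],[0,0,0]],
  ],
)

```text
clock: 16.3
eef_pos: [586.8, -65.0, 41.4]
tool_rot: [-1.571, 0.001, -1.431]
force: [-9.2, 1.7, 31.2]
width: 0.4
```

Call:
play_rows(
  rows=[
    [0,[0,-1,0],[0,0,0]],
    [0,[0,-3,0],[0,0,0]],
    [0.6,[0,-4.5,0],[0,0,0]],
    [0.8,[1,-4,-1],[0,0,0]],
    [0.8,[3.5,-3,-3],[0,0,0]],
    [0.8,[3.5,-0.5,-3.3],[0,0,0]],
    [0.8,[3.5,0,-3.3],[0,0,0]],
    [0.8,[3,0,-2.5],[0,0,0]],
  ],
)

```text
clock: 17.1
eef_pos: [477.9, -225.6, 195.4]
tool_rot: [-1.571, -0.001, -1.432]
force: [0.2, -0.4, 0.1]
width: 68.3
```

Call:
play_rows(
  rows=[
    [0.8,[1.5,0,-1.2],[0,0,0]],
    [0.8,[0.6,0,-0.4],[0,0,0]],
    [0.8,[0,0,0],[0,0,0]],
    [0.8,[0,0,0],[0,0,0]],
    [0.8,[0,0,0],[0,0,0]],
    [0.8,[0,0,0],[0,0,0]],
    [0.8,[0,0,0],[0,0,0]],
    [0.8,[0,0,0],[0,0,0]],
  ],
)

```text
clock: 17.9
eef_pos: [467.3, -245.9, 195.1]
tool_rot: [-1.571, 0.0, -1.43]
force: [0.1, -0.4, -0.6]
width: 68.2
```

Run:
```python
from h import *
p=ctrl.get_image('wrist');save(p,'w16')
q=ctrl.get_image('scene');save(q,'s16')
s=ctrl.read_state();print(s['clock'],s['eef_pos'],np.degrees(s['tool_rot']),s['width'],s['force'],s['qpos'].round(2))
P,r=pose()
for X in [(464,-250,175),(464,-250,70)]: print(proj(p,X))
b=cv2.resize(cv2.imread('pics/s16.png')[200:320,130:290],None,fx=5,fy=5,interpolation=cv2.INTER_CUBIC)
cv2.imwrite('pics/s16c.png',b)
```

```text
18.0 [ 467.12604546 -246.20608916  195.10037869] [-8.99976962e+01 -1.80412543e-03 -8.19570256e+01] 68.34855595300483 [ 0.30469556  0.32469885 -0.07835907] [ 0.34  0.46  0.13  1.86 -0.08  0.82 -0.92]
[286.22755107 233.91301081]
[284.79883554 194.19453739]
```

View pics/w16.png

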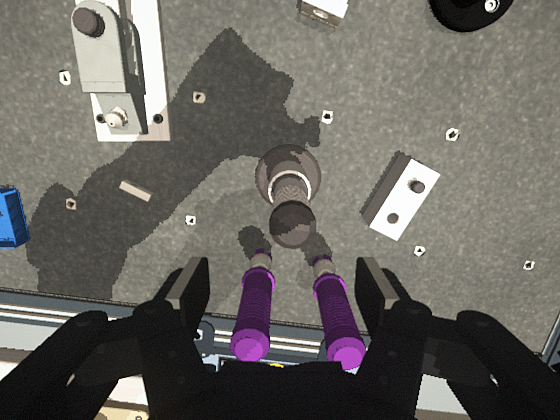

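View pics/s16c.png

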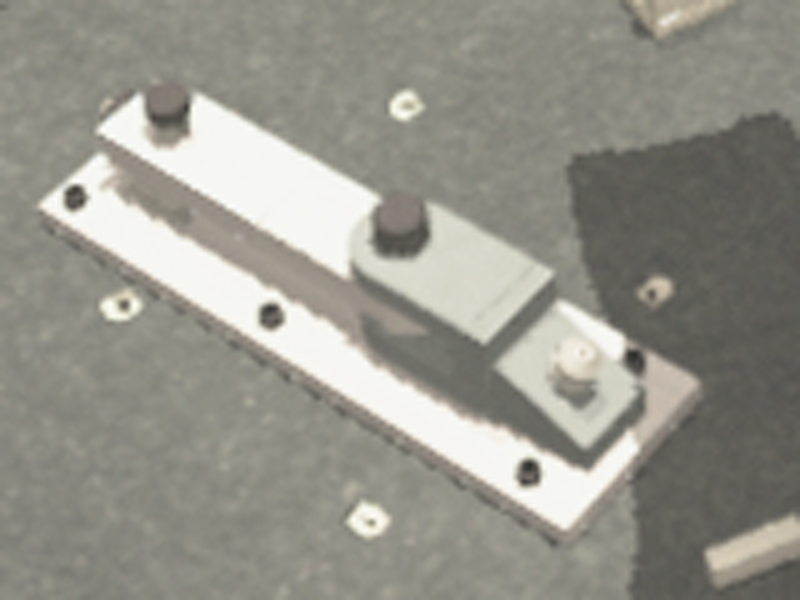

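Run:
```python
from h import *
p=ctrl.get_image('wrist');save(p,'w17')
P,r=pose()
I=cv2.imread('pics/w17.png')
I=cv2.resize(I[130:270,230:350],None,fx=5,fy=5,interpolation=cv2.INTER_CUBIC)
th=np.linspace(0,2*np.pi,60)
def circ(c,z,rad,col):
    pts=np.array([proj(p,[c[0]+rad*np.cos(t),c[1]+rad*np.sin(t),z]) for t in th])
    pts[:,0]+=1.2
    pts=((pts-[230,130])*5+2).astype(np.int32); cv2.polylines(I,[pts],True,col,1)
c=(469.2,-252.7)
circ(c,175,16,(0,0,255));circ(c,160,16,(0,0,255));circ(c,70,21,(0,255,0));circ(c,5,38,(255,0,0));circ(c,0,38,(255,0,0))
cv2.imwrite('pics/w17c.png',I)
```

```text
(no output)
```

View pics/w17c.png

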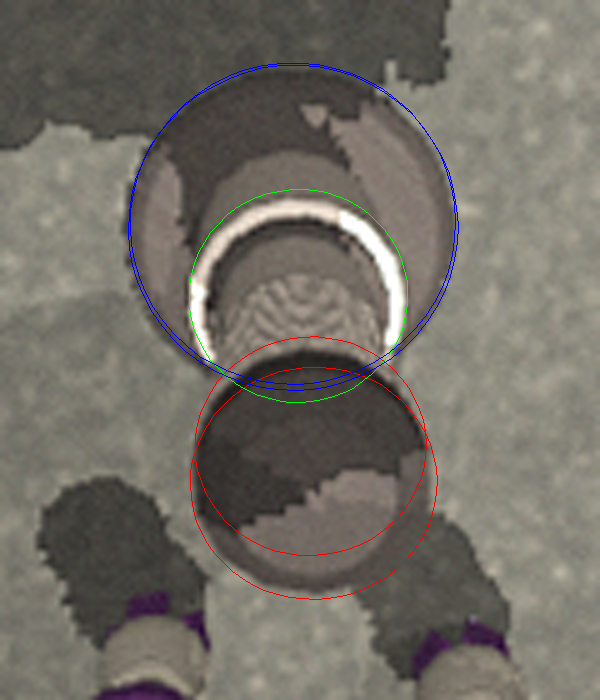

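Call:
play_rows(
  rows=[
    [0.8,[0.4,0,0.05],[0,0,0]],
    [0.8,[0.24,1,0],[0,0,0]],
    [0.8,[0,2,0],[0,0,0]],
    [0.8,[0,2.5,0],[0,0,0]],
    [0.8,[0,2,0],[0,0,0]],
    [0.8,[0,1.0,0],[0,0,0]],
    [0.8,[0,0.5,0],[0,0,0]],
    [0.8,[0,0,0],[0,0,0]],
  ],
)

```text
clock: 18.85
eef_pos: [468.3, -252.7, 104.7]
tool_rot: [-1.571, 0.0, -1.431]
force: [0.3, -0.1, -0.0]
width: 68.6
```

Run:
```python
from h import *
p=ctrl.get_image('wrist');save(p,'w18')
q=ctrl.get_image('scene');save(q,'s18')
s=ctrl.read_state();print(s['clock'],s['eef_pos'],np.degrees(s['tool_rot']),s['width'],s['force'])
b=cv2.resize(cv2.imread('pics/s18.png')[130:290,260:420],None,fx=3.5,fy=3.5,interpolation=cv2.INTER_CUBIC)
cv2.imwrite('pics/s18c.png',b)
```

```text
18.95 [ 468.96192955 -253.0557904   105.70164604] [-8.99347515e+01 -4.75286432e-02 -8.19833733e+01] 68.32984414813663 [-0.52258906 -0.2689971  -0.0548008 ]
```

View pics/w18.png

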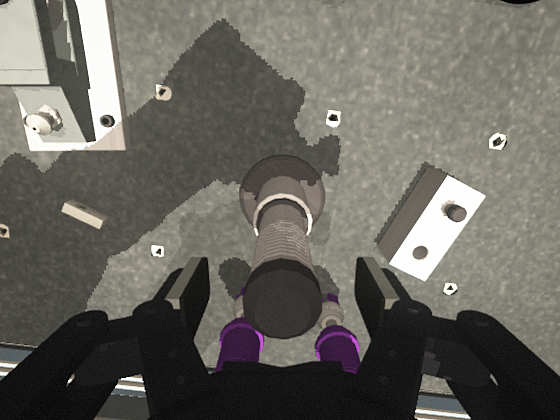

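View pics/s18c.png

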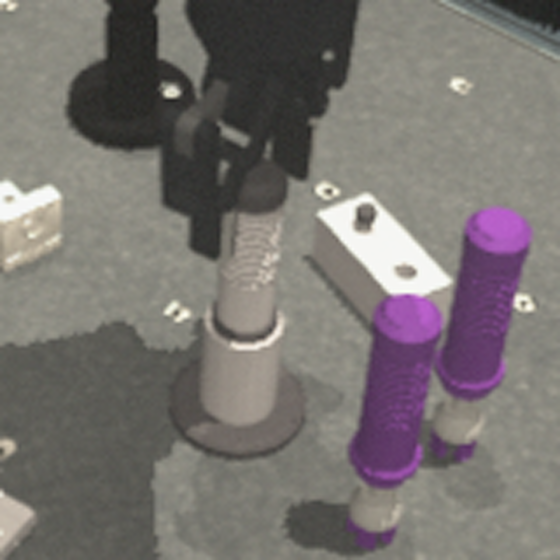

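Call:
play_rows(
  rows=[
    [0.8,[0,1.0,0],[0,0,0]],
    [0.8,[0,0.7,0],[0,0,0]],
    [0.8,[0,0.3,0],[0,0,0]],
    [0.4,[0,0,0],[0,0,0]],
    [0.2,[0,0,0],[0,0,0]],
    [0,[0,0,0],[0,0,0]],
    [0,[0,0,0],[0,0,0]],
    [0,[0,0,0],[0,0,0]],
  ],
)

```text
clock: 19.75
eef_pos: [468.6, -252.8, 85.4]
tool_rot: [-1.57, -0.0, -1.431]
force: [-0.2, -0.2, 1.1]
width: 28.9
```

Run:
```python
from h import *
p=ctrl.get_image('wrist');save(p,'w19')
s=ctrl.read_state();print(s['clock'],s['eef_pos'],np.degrees(s['tool_rot']),s['width'],s['force'])
```

```text
19.8 [ 468.5982196  -252.80771007   85.36323476] [-8.99714475e+01 -2.25217877e-02 -8.19792358e+01] 28.795784337880374 [0.11590704 0.16568814 0.91554617]
```

View pics/w19.png

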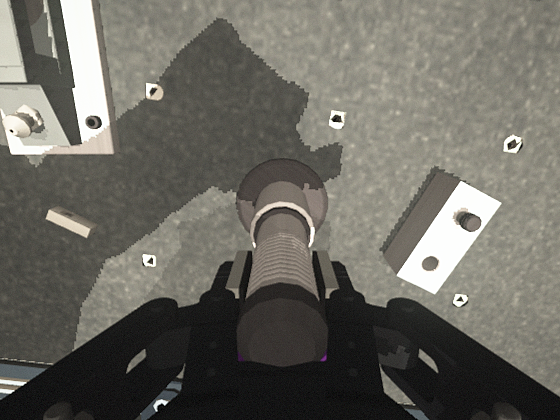

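Call:
play_rows(
  rows=[
    [0,[0,-0.5,0],[0,0,0]],
    [0,[0,-2,0],[0,0,0]],
    [0,[0,-3,0],[0,0,0]],
    [0,[0,-3,0],[0,0,0]],
    [0,[-0.5,-2,0],[0,0,0]],
    [0,[-2.5,-0.8,0.2],[0,0,0]],
    [0,[-3,0,0.2],[0,0,0]],
    [0,[-3,0,0.2],[0,0,0]],
  ],
)

```text
clock: 20.6
eef_pos: [461.3, -161.7, 198.4]
tool_rot: [-1.571, 0.0, -1.432]
force: [1.0, 0.9, -2.8]
width: 28.7
```

Run:
```python
from h import *
s=ctrl.read_state();print(s['clock'],s['eef_pos'],np.degrees(s['tool_rot']),s['width'],s['force'],s['qpos'].round(2))
n=-orient(-81.9,25).apply([0,1,0]);print(n)
t=np.array([506,-76.5,54])+103.4*n;print(t)
plan(t,orient(-81.9,25),6)
```

```text
20.6 [ 461.26064047 -161.71966714  198.42717174] [-8.99945089e+01  1.08098829e-02 -8.20314962e+01] 28.708118719407796 [ 1.02500144  0.88804956 -2.78342983] [ 0.19  0.4   0.13  1.96 -0.07  0.79 -1.08]
[-0.41840208 -0.05954743  0.90630779]
[462.73722521 -82.65720465 147.71222518]
[[-1.3, 0.85, 0.21], [4.2, -0.0, 0.0]]
[[-1.3, 0.85, 0.14], [4.1, -0.0, 0.0]]
[[-1.3, 0.87, 0.08], [4.2, -0.1, 0.0]]
[[-1.31, 0.87, 0.03], [4.2, 0.0, 0.0]]
[[-1.3, 0.87, -0.05], [4.1, -0.0, 0.0]]
[[-1.3, 0.86, -0.1], [4.2, -0.0, 0.0]]
```

Call:
play_rows(
  rows=[
    [0,[-1.3,0.85,0.2],[4.2,0,0]],
    [0,[-1.3,0.85,0.15],[4.2,0,0]],
    [0,[-1.3,0.85,0.1],[4.2,0,0]],
    [0,[-1.3,0.85,0.05],[4.2,0,0]],
    [0,[-1.3,0.85,-0.05],[4.1,0,0]],
    [0,[-1.3,0.85,-0.1],[4.1,0,0]],
    [0,[0,0,0],[0,0,0]],
    [0,[0,0,0],[0,0,0]],
  ],
)

```text
clock: 21.4
eef_pos: [460.3, -93.0, 160.8]
tool_rot: [-1.243, 0.026, -1.421]
force: [0.5, -0.2, -3.1]
width: 28.4
```

Run:
```python
from h import *
p=ctrl.get_image('wrist');save(p,'w20')
q=ctrl.get_image('scene');save(q,'s20')
s=ctrl.read_state();print(s['clock'],s['eef_pos'],np.degrees(s['tool_rot']),s['width'],s['force'],s['qpos'].round(2))
P,r=pose(); o=orient(-81.9,25)
print('rot err',(r.inv()*o).as_rotvec(degrees=True),'y',r.apply([0,1,0]))
T=np.array([506,-76.5,54]);print('tip in tool',r.inv().apply(T-P)-[0,63.4,0])
for n,c in (('w',p),('s',q)): print(n,'tip',proj(c,T),'seat',proj(c,P+r.apply([0,63.4,0])),'jaw',proj(c,P+r.apply([0,75.4,0])))
for n,c in (('w',p),('s',q)):
  for t in ['nipple_tip','coupler_seat']:
    for m in ctrl.mark_of(c,t): print(n,t,round(m['conf'],2),np.round(np.array(m['centre'])*[560,420],1))
cv2.imwrite('pics/s20c.png',cv2.resize(cv2.imread('pics/s20.png')[150:320,180:330],None,fx=4,fy=3.5,interpolation=cv2.INTER_CUBIC))
```

```text
21.5 [460.89636317 -93.16060109 161.02781071] [-71.17845386   1.46140755 -81.36084192] 29.03914813964827 [ 0.84554926  0.03742772 -2.08946747] [ 0.23  0.34  0.04  2.33 -0.75  0.25 -0.44]
rot err [ 6.18494914 -0.04517454 -1.5577732 ] y [ 0.3153351   0.07232733 -0.94622013]
tip in tool [-6.96375465 53.29964548  9.9782171 ]
w tip [273.94545807 181.4225414 ] seat [281.37140739 208.40096208] jaw [281.39499566 204.12115786]
s tip [247.01197684 269.30020572] seat [261.21422251 255.50747441] jaw [259.49402334 258.98396635]
w nipple_tip 0.55 [277.1 183.3]
w coupler_seat 0.83 [281.5 210.1]
w coupler_seat 0.44 [486.1 356.8]
s nipple_tip 0.62 [245.2 271.9]
s coupler_seat 0.73 [393.4 252. ]
s coupler_seat 0.66 [364.9 275.5]
s coupler_seat 0.63 [262.4 257.7]
s coupler_seat 0.39 [371.7 213.4]
```

View pics/w20.png

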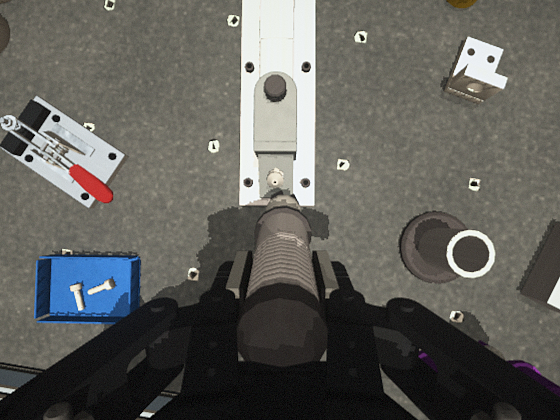

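View pics/s20c.png

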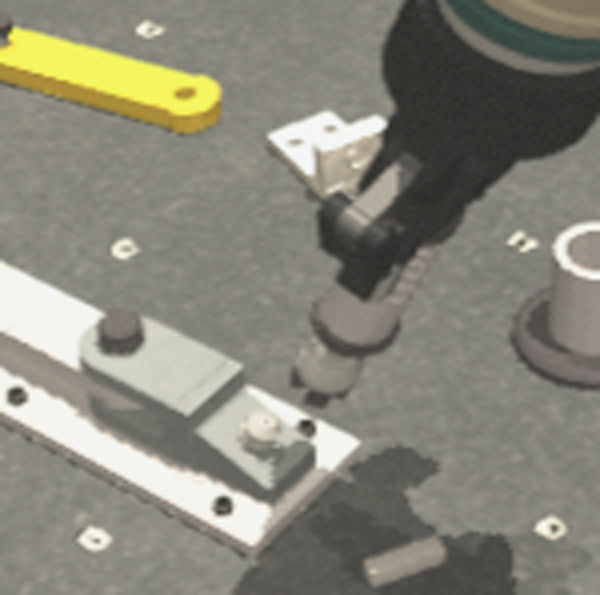

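Run:
```python
from h import *
q=plan([468.6,-252.8,200],orient(-82),7)
```

```text
[[2.26, -0.66, -0.02], [-2.7, 0.1, -0.2]]
[[2.26, -0.65, -0.04], [-2.7, 0.0, -0.3]]
[[2.26, -0.63, -0.08], [-2.7, 0.1, -0.2]]
[[2.27, -0.63, -0.1], [-2.6, 0.0, -0.2]]
[[2.26, -0.6, -0.13], [-2.7, 0.1, -0.2]]
[[2.27, -0.6, -0.15], [-2.7, 0.0, -0.3]]
[[2.28, -0.58, -0.18], [-2.7, 0.1, -0.2]]
```

Call:
play_rows(
  rows=[
    [0,[2.25,-0.65,0],[-2.7,0,-0.25]],
    [0,[2.25,-0.65,0],[-2.7,0.1,-0.25]],
    [0,[2.25,-0.65,-0.1],[-2.7,0,-0.25]],
    [0,[2.25,-0.65,-0.1],[-2.7,0.1,-0.2]],
    [0,[2.25,-0.6,-0.15],[-2.7,0,-0.2]],
    [0,[2.25,-0.6,-0.15],[-2.7,0,-0.25]],
    [0,[2.25,-0.6,-0.2],[-2.7,0,-0.25]],
    [0,[0,0,0],[0,0,0]],
  ],
)

```text
clock: 22.5
eef_pos: [470.3, -255.4, 201.3]
tool_rot: [-1.571, -0.007, -1.43]
force: [-0.8, 1.4, -0.6]
width: 28.5
```

Call:
play_rows(
  rows=[
    [0,[0,0,0],[0,0,0]],
    [0,[0,0,0],[0,0,0]],
    [0,[0,0,0],[0,0,0]],
    [0,[0,0,0],[0,0,0]],
    [0,[0,0,0],[0,0,0]],
    [0,[0,0,0],[0,0,0]],
    [0,[0,0,0],[0,0,0]],
    [0,[0,0,0],[0,0,0]],
  ],
)

```text
clock: 23.3
eef_pos: [468.3, -251.5, 200.7]
tool_rot: [-1.572, -0.001, -1.429]
force: [0.0, -0.0, -3.2]
width: 28.5
```

Run:
```python
from h import *
s=ctrl.read_state();print(s['clock'],s['eef_pos'],np.degrees(s['tool_rot']),s['width'],s['force'],s['qpos'].round(2))
q=plan([468.6,-252.8,175],orient(-82),3)
```

```text
23.3 [ 468.26915582 -251.54809408  200.65511882] [-9.00926833e+01 -7.43752262e-02 -8.18645467e+01] 28.519063365596786 [ 0.02286117 -0.00990999 -3.19269461] [ 0.11  0.49  0.48  1.85 -0.29  0.86 -0.69]
[[0.04, 0.86, 0.01], [0.0, 0.0, 0.0]]
[[0.04, 0.85, 0.0], [0.1, 0.1, 0.0]]
[[0.05, 0.86, 0.01], [-0.0, 0.0, 0.1]]
```

Call:
play_rows(
  rows=[
    [0,[0.13,0.3,0.05],[0.1,0.1,0]],
    [0,[0,1,0],[0,0,0]],
    [0,[0,1.5,0],[0,0,0]],
    [0,[0,1.4,0],[0,0,0]],
    [0,[0,0.6,0],[0,0,0]],
    [0,[0,0.2,0],[0,0,0]],
    [0,[0,0,0],[0,0,0]],
    [0,[0,0,0],[0,0,0]],
  ],
)

```text
clock: 24.1
eef_pos: [469.3, -253.2, 151.1]
tool_rot: [-1.57, -0.002, -1.431]
force: [0.3, -0.4, -2.3]
width: 28.6
```

Run:
```python
from h import *
p=ctrl.get_image('wrist');save(p,'w21')
s=ctrl.read_state();print(s['clock'],s['eef_pos'],np.degrees(s['tool_rot']),s['width'],s['force'])
P,r=pose();print(r.inv().apply(np.array([468.6,-252.8,P[2]])-P))
cv2.imwrite('pics/w21c.png',cv2.resize(cv2.imread('pics/w21.png')[130:270,220:350],None,fx=4,fy=4,interpolation=cv2.INTER_CUBIC))
```

```text
24.15 [ 469.32951583 -253.1413345   151.16884477] [-89.94108707  -0.11066591 -81.96991046] 28.464572162575433 [-0.81964839 -0.67616696 -2.97839297]
[-0.4398952  -0.00154337 -0.6746795 ]
```

View pics/w21c.png

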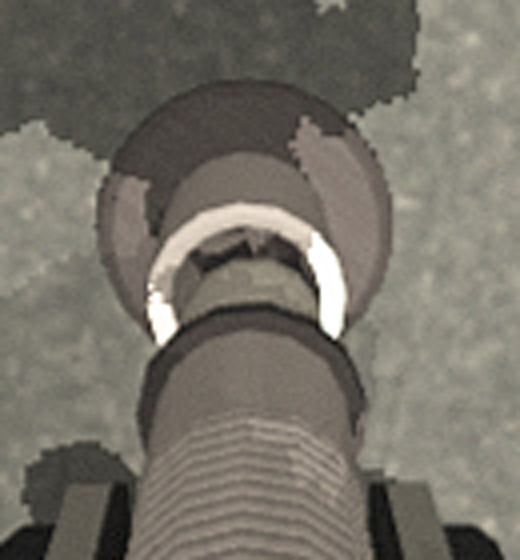

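Coupler is over the tube mouth. Going down, with a small correction.

Call:
play_rows(
  rows=[
    [0,[-0.04,0.3,-0.06],[0,0,0]],
    [0,[0,0.7,0],[0,0,0]],
    [0,[0,1.0,0],[0,0,0]],
    [0,[0,1.2,0],[0,0,0]],
    [0,[0,1.2,0],[0,0,0]],
    [0,[0,1.0,0],[0,0,0]],
    [0,[0,0.5,0],[0,0,0]],
    [0,[0,0,0],[0,0,0]],
  ],
)

```text
clock: 24.95
eef_pos: [467.8, -252.5, 90.7]
tool_rot: [-1.572, -0.001, -1.431]
force: [-0.8, -1.2, -3.1]
width: 28.4
```

Call:
play_rows(
  rows=[
    [0,[0,0.3,0],[0,0,0]],
    [0,[0,0.25,0],[0,0,0]],
    [0,[0,0.1,0],[0,0,0]],
    [0,[0,0,0],[0,0,0]],
    [0.4,[0,0,0],[0,0,0]],
    [0.8,[0,0,0],[0,0,0]],
    [0.8,[0,0,0],[0,0,0]],
    [0.8,[0,0,0],[0,0,0]],
  ],
)

```text
clock: 25.75
eef_pos: [468.5, -252.8, 85.2]
tool_rot: [-1.57, -0.002, -1.431]
force: [-0.0, 0.2, 0.1]
width: 68.3
```

Run:
```python
from h import *
p=ctrl.get_image('wrist');save(p,'w22')
s=ctrl.read_state();print(s['clock'],s['eef_pos'],np.degrees(s['tool_rot']),s['width'],s['force'])
P,r=pose()
C=P+r.apply([0,-53,0]); print('pad centre',C)
Cn=np.array([468.8,-252.8,137]); ro=orient(-82,-25)
t=Cn+ro.apply([0,53,0]); print(t)
plan(t,ro,4)
```

```text
25.8 [ 468.41955253 -252.72094773   85.19539832] [-8.99849406e+01 -8.58630833e-02 -8.19663679e+01] 68.38414617894384 [ 0.09802069  0.49523389 -1.28320979]
pad centre [ 468.39465889 -252.64424859  138.19533698]
[ 446.6192154  -255.91730598   88.96568729]
[[0.0, -0.09, -0.55], [-6.3, 0.0, 0.0]]
[[0.01, -0.04, -0.56], [-6.2, 0.0, 0.0]]
[[-0.0, 0.03, -0.56], [-6.3, 0.0, 0.1]]
[[0.0, 0.09, -0.55], [-6.2, 0.0, -0.0]]
```

View pics/w22.png

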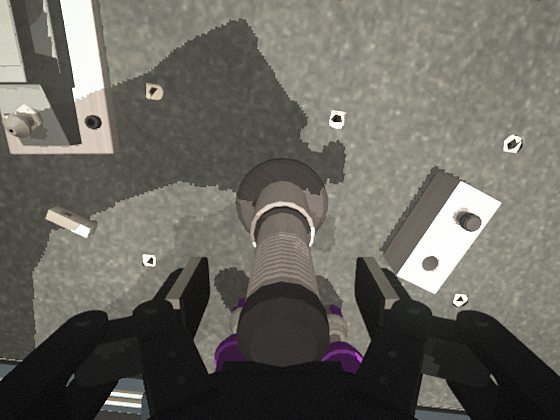

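Call:
play_rows(
  rows=[
    [0.8,[0,-0.1,-0.55],[-6.25,0,0]],
    [0.8,[0,-0.05,-0.55],[-6.25,0,0]],
    [0.8,[0,0.05,-0.55],[-6.25,0,0]],
    [0.8,[0,0.1,-0.55],[-6.25,0,0]],
    [0.8,[0,0,0],[0,0,0]],
    [0.8,[0,0,0],[0,0,0]],
    [0.8,[0,0,0],[0,0,0]],
    [0.8,[0,0,0],[0,0,0]],
  ],
)

```text
clock: 26.6
eef_pos: [445.7, -256.4, 89.7]
tool_rot: [-2.005, -0.001, -1.433]
force: [0.8, -0.5, 0.1]
width: 68.2
```

Run:
```python
from h import *
p=ctrl.get_image('wrist');save(p,'w23')
q=ctrl.get_image('scene');save(q,'s23')
s=ctrl.read_state();print(s['clock'],s['eef_pos'],np.degrees(s['tool_rot']),s['width'],s['force'],s['qpos'].round(2))
P,r=pose()
C=P+r.apply([0,-53,0]); print('pad centre',C, r.apply([0,1,0]), r.apply([1,0,0]))
cv2.imwrite('pics/s23c.png',cv2.resize(cv2.imread('pics/s23.png')[110:290,250:420],None,fx=3.5,fy=3.3,interpolation=cv2.INTER_CUBIC))
```

```text
26.7 [ 446.09976218 -256.11191658   89.56114588] [-1.14903175e+02 -7.48919186e-02 -8.20655638e+01] 68.37691338341659 [-0.27062152  0.52701331  0.32692874] [ 0.01  0.87  0.56  1.65 -0.2   1.09 -0.84]
pad centre [ 468.19499678 -252.96896992  137.63320111] [-0.41689122 -0.05930088 -0.90701991] [ 0.13803972 -0.99042583  0.00130711]
```

View pics/w23.png

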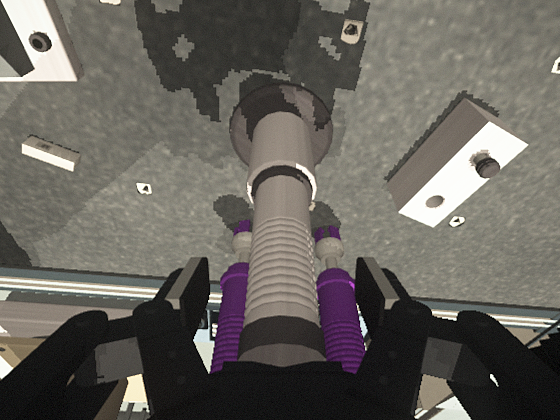

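View pics/s23c.png

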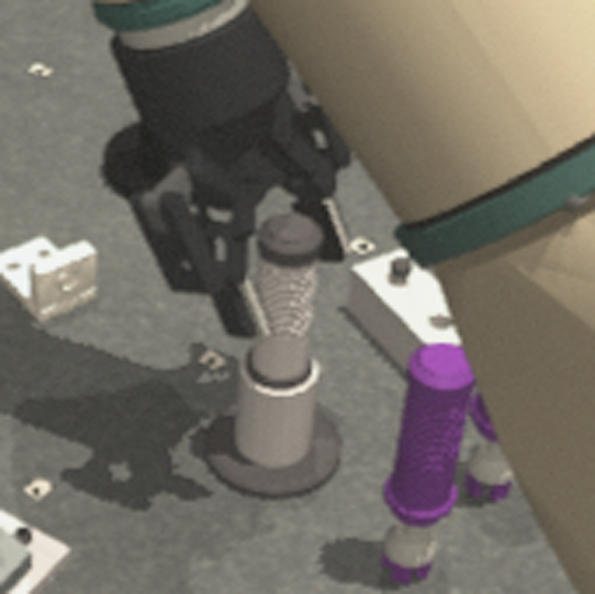

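Call:
play_rows(
  rows=[
    [0.5,[0,0,0],[0,0,0]],
    [0.2,[0,0,0],[0,0,0]],
    [0,[0,0,0],[0,0,0]],
    [0,[0,0,0],[0,0,0]],
    [0,[0,0,0],[0,0,0]],
    [0,[0,0,0],[0,0,0]],
    [0,[0,0,0],[0,0,0]],
    [0,[0,0,0],[0,0,0]],
  ],
)

```text
clock: 27.5
eef_pos: [446.7, -255.9, 89.0]
tool_rot: [-2.007, -0.002, -1.43]
force: [0.0, -1.0, 3.4]
width: 28.9
```

Run:
```python
from h import *
s=ctrl.read_state();print(s['clock'],s['eef_pos'],np.degrees(s['tool_rot']),s['width'],s['force'],s['torque'])
P,r=pose()
# gun frame origin in tool: gun origin world
G=np.array([468.6,-252.8,70.]); print('gun origin in tool',r.inv().apply(G-P),'gun z in tool',r.inv().apply([0,0,1]))
q=plan([446+5,-256,210],orient(-82,-25),5)
print(); q=plan([450,-110,215],orient(-82,-12),5,q)
```

```text
27.5 [ 446.69389046 -255.88750348   88.9542923 ] [-1.14989558e+02 -9.49607355e-02 -8.19613847e+01] 28.93173048797718 [ 0.03282694 -0.96273419  3.42365452] [-0.03385283 -0.16650003 -0.01475235]
gun origin in tool [-2.52194581e-02  7.83409957e+00  2.80588980e+01] gun z in tool [ 0.00165738 -0.90638355 -0.4224525 ]
[[0.02, -2.23, -0.95], [-0.0, -0.0, 0.0]]
[[0.02, -2.23, -0.94], [-0.0, -0.0, 0.0]]
[[0.01, -2.23, -0.95], [-0.0, -0.0, 0.1]]
[[0.02, -2.23, -0.94], [-0.0, -0.0, -0.0]]
[[0.01, -2.23, -0.95], [-0.0, -0.0, 0.0]]

[[-2.89, -0.25, 0.31], [2.6, -0.0, 0.0]]
[[-2.9, -0.24, 0.32], [2.6, -0.0, 0.0]]
[[-2.89, -0.23, 0.33], [2.6, -0.0, 0.0]]
[[-2.89, -0.21, 0.34], [2.6, -0.0, 0.0]]
[[-2.9, -0.19, 0.35], [2.6, -0.0, 0.0]]
```

Call:
play_rows(
  rows=[
    [0,[0,-0.45,-0.21],[0,0,0]],
    [0,[0,-1.36,-0.63],[0,0,0]],
    [0,[0,-2.27,-1.06],[0,0,0]],
    [0,[0,-2.27,-1.06],[0,0,0]],
    [0,[0,-2.27,-1.06],[0,0,0]],
    [0,[0,-1.36,-0.63],[0,0,0]],
    [0,[-1,0,0],[0,0,0]],
    [0,[-2.5,0,0],[0,0,0]],
  ],
)

```text
clock: 28.3
eef_pos: [441.2, -221.8, 198.7]
tool_rot: [-2.007, -0.003, -1.434]
force: [0.7, 0.6, -2.6]
width: 29.0
```

Run:
```python
from h import *
s=ctrl.read_state();print(s['clock'],s['eef_pos'],np.degrees(s['tool_rot']),s['width'],s['force'],s['qpos'].round(2))
ro=orient(-82,0)
n=np.array([-0.4184,-0.0595,0.9063]); seat=np.array([505.9,-76.5,54])+40*n
t=seat-ro.apply([0,51.3,48.3]); print(t)
q=plan(t+[0,0,0],ro,6)
```

```text
28.3 [ 441.15346634 -221.78129624  198.69397989] [-114.97069271   -0.16223282  -82.14348849] 29.022754444087088 [ 0.73547913  0.55198642 -2.62625762] [-0.08  0.72  0.61  1.62 -0.14  1.28 -0.89]
[441.33405228 -85.60206078 141.552     ]
[[-2.25, 0.73, 0.68], [4.2, -0.0, 0.0]]
[[-2.25, 0.77, 0.63], [4.1, -0.1, 0.0]]
[[-2.25, 0.82, 0.58], [4.2, 0.0, 0.1]]
[[-2.25, 0.86, 0.51], [4.1, -0.0, -0.0]]
[[-2.25, 0.89, 0.45], [4.2, -0.0, 0.0]]
[[-2.25, 0.93, 0.39], [4.2, -0.1, 0.0]]
```

Call:
play_rows(
  rows=[
    [0,[-2.25,0.75,0.7],[4.2,0,0]],
    [0,[-2.25,0.75,0.6],[4.1,0,0]],
    [0,[-2.25,0.8,0.6],[4.2,0,0]],
    [0,[-2.25,0.85,0.5],[4.1,0,0]],
    [0,[-2.25,0.9,0.45],[4.2,0,0]],
    [0,[-2.25,0.9,0.4],[4.2,0,0]],
    [0,[0,0,0],[0,0,0]],
    [0,[0,0,0],[0,0,0]],
  ],
)

```text
clock: 29.1
eef_pos: [440.3, -83.5, 141.6]
tool_rot: [-1.573, -0.0, -1.429]
force: [0.9, -0.1, -2.4]
width: 28.6
```

Call:
play_rows(
  rows=[
    [0,[0,0,0],[0,0,0]],
    [0,[0,0,0],[0,0,0]],
    [0,[0,0,0],[0,0,0]],
    [0,[0,0,0],[0,0,0]],
    [0,[0,0,0],[0,0,0]],
    [0,[0,0,0],[0,0,0]],
    [0,[0,0,0],[0,0,0]],
    [0,[0,0,0],[0,0,0]],
  ],
)

```text
clock: 29.9
eef_pos: [441.7, -84.6, 142.2]
tool_rot: [-1.571, -0.001, -1.431]
force: [0.8, 0.1, -3.0]
width: 28.8
```

Run:
```python
from h import *
p=ctrl.get_image('wrist');save(p,'w24')
q=ctrl.get_image('scene');save(q,'s24')
s=ctrl.read_state();print(s['clock'],s['eef_pos'],np.degrees(s['tool_rot']),s['width'],s['force'],s['qpos'].round(2))
P,r=pose(); T=np.array([505.9,-76.5,54])
print('err in gun-ish', r.inv().apply(T-P)-[0,51.3,48.3])
for n,c in (('w',p),('s',q)): print(n,'tip',proj(c,T),'seat',proj(c,P+r.apply([0,51.3,48.3])),'jaw',proj(c,P+r.apply([0,62.2,53.4])))
for n,c in (('w',p),('s',q)):
  for t in ['nipple_tip','coupler_seat']:
    for m in ctrl.mark_of(c,t)[:2]: print(n,t,round(m['conf'],2),np.round(np.array(m['centre'])*[560,420],1))
cv2.imwrite('pics/s24c.png',cv2.resize(cv2.imread('pics/s24.png')[200:320,190:320],None,fx=5,fy=5,interpolation=cv2.INTER_CUBIC))
cv2.imwrite('pics/w24c.png',cv2.resize(cv2.imread('pics/w24.png')[120:290,210:350],None,fx=4,fy=3.5,interpolation=cv2.INTER_CUBIC))
```

```text
30.0 [441.74698095 -84.59668807 142.1563274 ] [-8.99954043e+01 -7.42895134e-02 -8.19629023e+01] 28.499280531962285 [-1.01100103  0.18847928 -3.25396693] [-0.22  0.48  0.49  2.12 -0.38  0.62 -0.89]
err in gun-ish [ 0.83804179 36.86267385 16.347853  ]
w tip [282.0028824  122.05023327] seat [280.82596077 147.95658622] jaw [280.8649709  139.21886187]
s tip [247.05193344 269.33138301] seat [253.21680381 260.28315623] jaw [251.13003884 263.0533966 ]
w nipple_tip 0.56 [285.2 124.2]
w coupler_seat 0.91 [409.5 287.4]
w coupler_seat 0.72 [282. 150.]
s nipple_tip 0.66 [244.3 272.3]
s coupler_seat 0.7 [368.3 274.9]
s coupler_seat 0.57 [253.2 261.3]
```

View pics/w24.png

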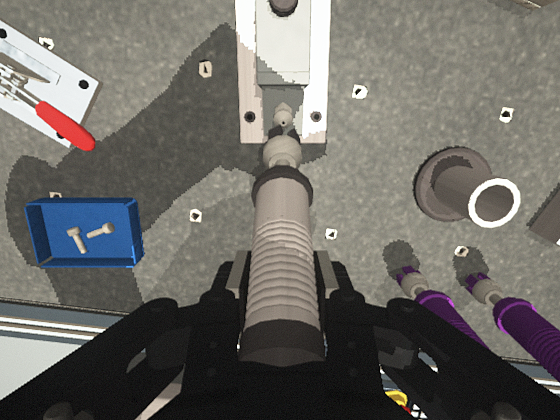

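View pics/w24c.png

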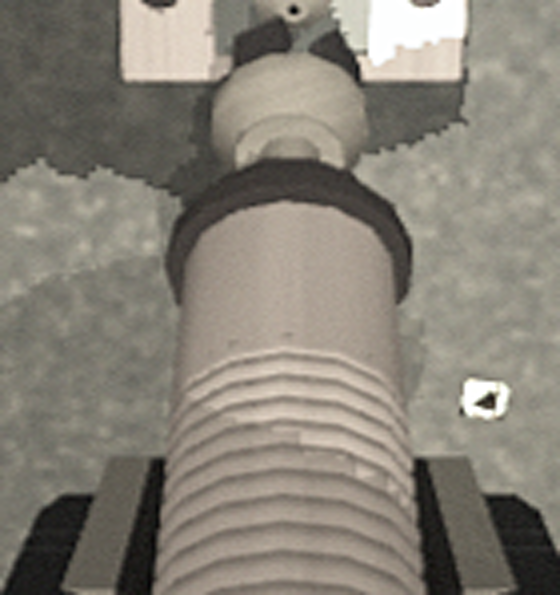

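View pics/s24c.png

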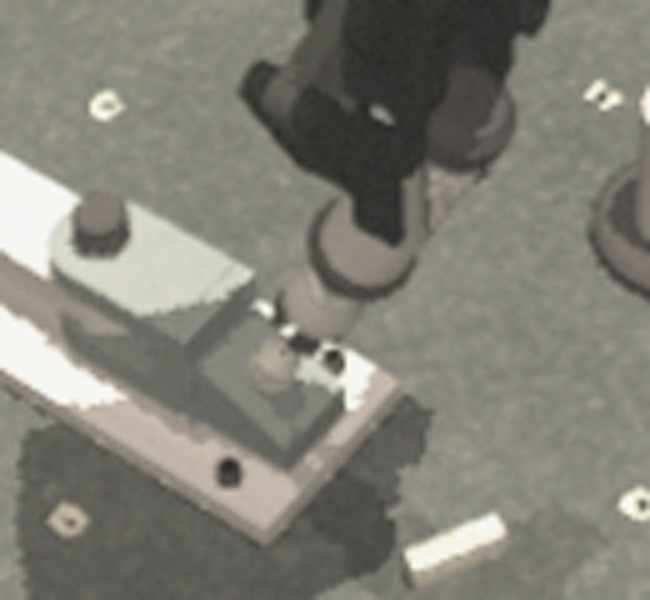

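Call:
play_rows(
  rows=[
    [0,[0.08,0.2,0.0],[0,0,0]],
    [0,[0,0.4,0.2],[0,0,0]],
    [0,[0,0.5,0.24],[0,0,0]],
    [0,[0,0.5,0.24],[0,0,0]],
    [0,[0,0.3,0.13],[0,0,0]],
    [0,[0,0.12,0.05],[0,0,0]],
    [0,[0,0,0],[0,0,0]],
    [0,[0,0,0],[0,0,0]],
  ],
)

```text
clock: 31.0
eef_pos: [450.4, -84.3, 122.0]
tool_rot: [-1.571, -0.001, -1.431]
force: [0.1, 0.2, -3.3]
width: 28.7
```

```bash
cat > ov.py <<'E'
from h import *
import sys
k=sys.argv[1]
p=ctrl.get_image('wrist');save(p,'w'+k)
q=ctrl.get_image('scene');save(q,'s'+k)
s=ctrl.read_state();print(s['clock'],s['eef_pos'],np.degrees(s['tool_rot']),s['width'],s['force'],s['torque'])
P,r=pose(); T=np.array([505.9,-76.5,54])
e=r.inv().apply(T-P)-[0,51.3,48.3]
print('x',e[0],'axial',e@[0,.9064,.4225],'perp',e@[0,-.4225,.9064])
go=P+r.apply([0,7.83,28.06]); rg=r*R.from_rotvec([np.radians(25),0,0]) # tool y rotated so that -y = gun z
th=np.linspace(0,2*np.pi,60)
def circ(I,c,ce,rot,y,rad,col,x0,y0,f,b):
    pts=np.array([proj(c,ce+rot.apply([rad*np.cos(t),y,rad*np.sin(t)])) for t in th]); pts[:,0]+=b
    cv2.polylines(I,[((pts-[x0,y0])*f+f/2).astype(np.int32)],True,col,1)
rn=orient(-82,25)
for n,c,x0,y0,x1,y1,f,b in (('w',p,215,70,345,220,4,1.2),('s',q,200,220,310,310,6,0)):
    I=cv2.imread('pics/'+n+k+'.png')
    I=cv2.resize(I[y0:y1,x0:x1],None,fx=f,fy=f,interpolation=cv2.INTER_CUBIC)
    for z,rad,col in ((0,18,(0,0,255)),(6,18,(0,0,255)),(-48,13.5,(0,255,0)),(-60,12,(0,255,0))):
        circ(I,c,go,rg,-z,rad,col,x0,y0,f,b)
    for y,rad in ((0,3),(0,.5),(6,8)): circ(I,c,T,rn,y,rad,(255,0,0),x0,y0,f,b)
    cv2.imwrite('pics/%s%sc.png'%(n,k),I)
E
python3 ov.py 25
```

```text
31.1 [450.45594885 -84.29019118 122.11387839] [-8.99759638e+01 -7.84926755e-02 -8.19744613e+01] 28.580243767985262 [ 0.15824412 -0.11438451 -2.93124109] [-0.02779403  0.04741902 -0.02045249]
x -0.06641397150095359 axial 18.497739496837525 perp -0.17068342986576654
```

View pics/w25c.png

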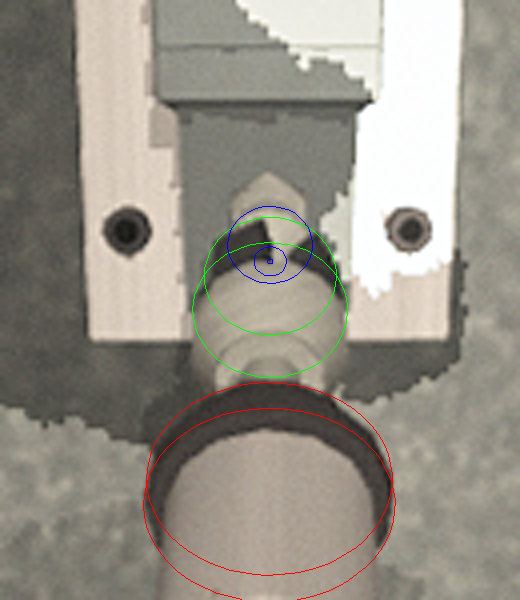

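View pics/s25c.png

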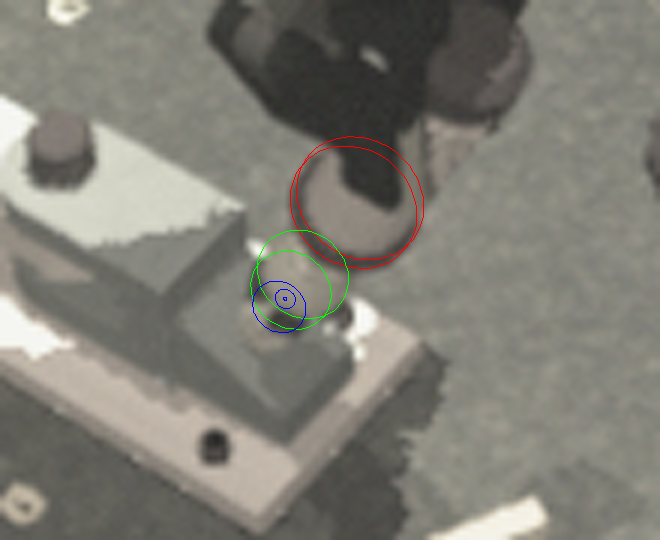

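Call:
play_rows(
  rows=[
    [0,[-0.02,0.18,0.07],[0,0,0]],
    [0,[0,0.18,0.085],[0,0,0]],
    [0,[0,0.18,0.085],[0,0,0]],
    [0,[0,0.18,0.085],[0,0,0]],
    [0,[0,0.18,0.085],[0,0,0]],
    [0,[0,0.09,0.04],[0,0,0]],
    [0,[0,0,0],[0,0,0]],
    [0,[0,0,0],[0,0,0]],
  ],
)

```text
clock: 31.9
eef_pos: [454.8, -83.5, 112.1]
tool_rot: [-1.571, -0.001, -1.431]
force: [-0.5, 0.5, 0.1]
width: 28.5
```

```bash
python3 ov.py 26
```

```text
32.0 [454.812218   -83.43701446 112.10245822] [-8.99916525e+01 -7.53021206e-02 -8.19690846e+01] 28.59428887526248 [-1.42251924 -0.18745924 -0.34383443] [-0.03608087  0.12109944 -0.01528696]
x 0.19199692114618702 axial 7.544874255897316 perp 0.06614190438809343
```

View pics/w26c.png

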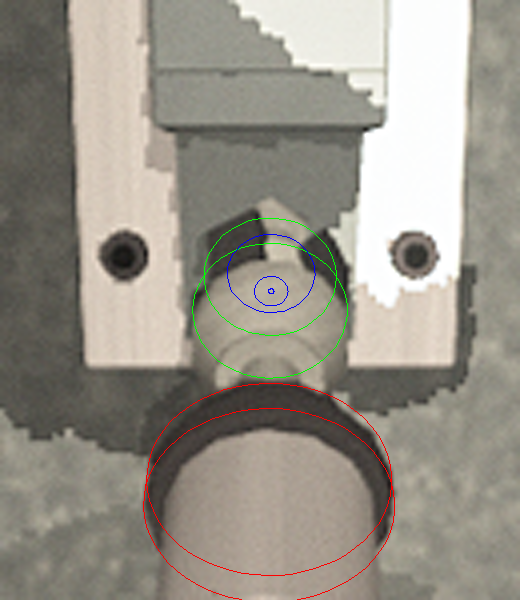

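View pics/s26c.png

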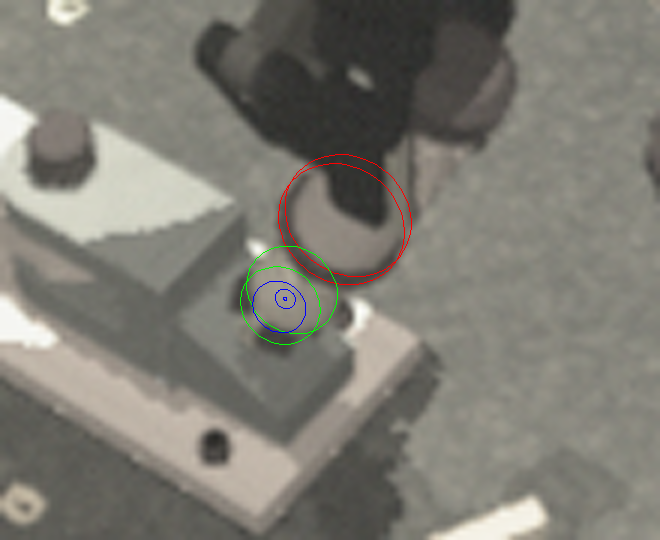

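Call:
play_rows(
  rows=[
    [0,[0,0.09,0.042],[0,0,0]],
    [0,[0,0.09,0.042],[0,0,0]],
    [0,[0,0.09,0.042],[0,0,0]],
    [0,[0,0.09,0.042],[0,0,0]],
    [0,[0,0.09,0.042],[0,0,0]],
    [0,[0,0.09,0.042],[0,0,0]],
    [0,[0,0.09,0.042],[0,0,0]],
    [0,[0,0.09,0.042],[0,0,0]],
  ],
)

```text
clock: 32.8
eef_pos: [457.9, -83.0, 105.1]
tool_rot: [-1.571, -0.001, -1.431]
force: [-2.2, -0.9, 3.7]
width: 29.0
```

```bash
python3 ov.py 27
```

```text
32.9 [457.86485578 -83.02220105 105.09791274] [-9.00088016e+01 -5.49166837e-02 -8.19822891e+01] 28.601472095832598 [-1.85574772 -0.18984958  3.09128224] [0.11351733 0.3480404  0.01616584]
x 0.1924806153832696 axial -0.11234801172542515 perp 0.25445766372653406
```

View pics/w27c.png

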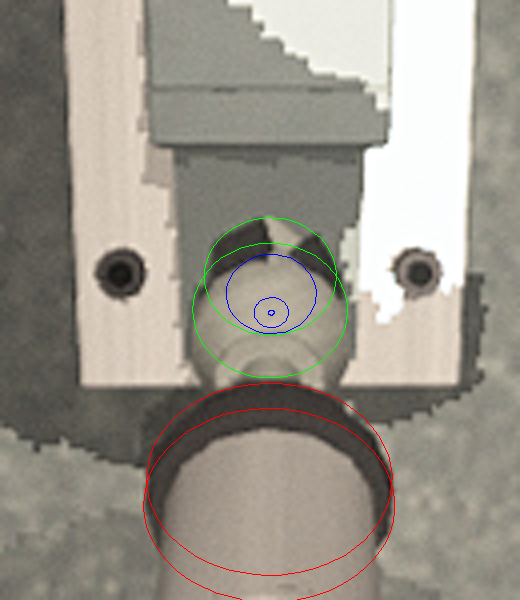

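Call:
play_rows(
  rows=[
    [0,[0,0.09,0.042],[0,0,0]],
    [0,[0,0.09,0.042],[0,0,0]],
    [0,[0,0.09,0.042],[0,0,0]],
    [0,[0,0.09,0.042],[0,0,0]],
    [0,[0,0.09,0.042],[0,0,0]],
    [0,[0,0.09,0.042],[0,0,0]],
    [0,[0,0.09,0.042],[0,0,0]],
    [0,[0,0,0],[0,0,0]],
  ],
)

```text
clock: 33.7
eef_pos: [460.9, -82.7, 98.6]
tool_rot: [-1.571, -0.001, -1.431]
force: [-3.7, -0.2, 7.0]
width: 28.7
```

```bash
python3 ov.py 28
```

```text
33.8 [460.79852117 -82.62922087  98.6850363 ] [-9.00125715e+01 -6.19610194e-02 -8.19783155e+01] 28.555127322487387 [-3.29995132 -0.02835724  6.69364285] [0.03693389 0.56557424 0.00746854]
x 0.17624345099796712 axial -7.176970892246218 perp 0.28396125497033375
```

View pics/w28c.png

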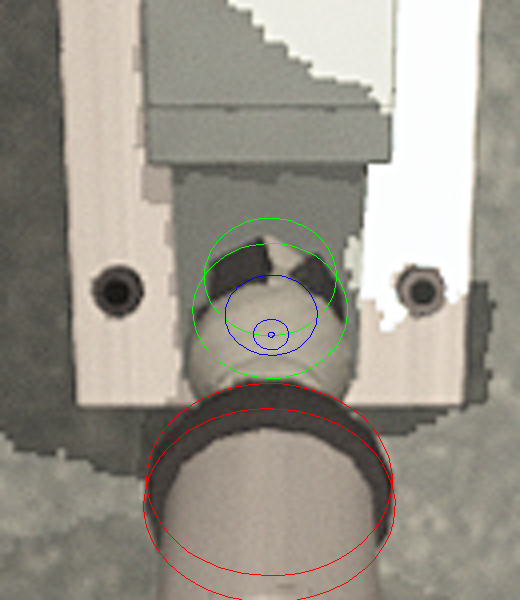

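View pics/s28c.png

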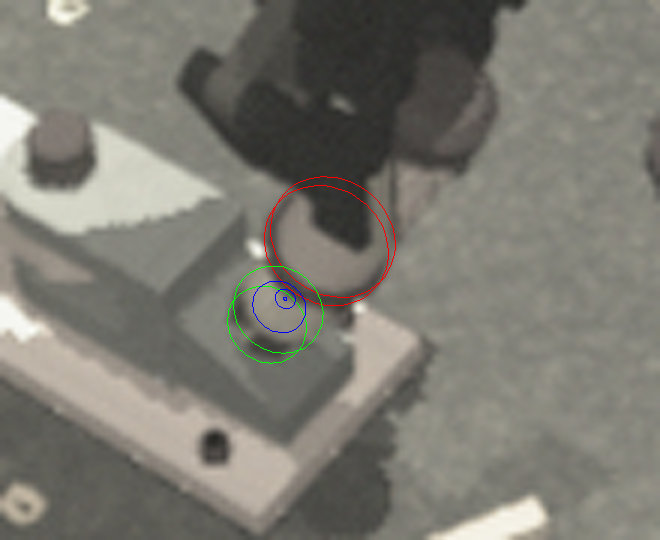

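Call:
play_rows(
  rows=[
    [0,[0,0.09,0.042],[0,0,0]],
    [0,[0,0.09,0.042],[0,0,0]],
    [0,[0,0.09,0.042],[0,0,0]],
    [0,[0,0.09,0.042],[0,0,0]],
    [0,[0,0.09,0.042],[0,0,0]],
    [0,[0,0,0],[0,0,0]],
    [0,[0,0,0],[0,0,0]],
    [0,[0,0,0],[0,0,0]],
  ],
)

```text
clock: 34.6
eef_pos: [462.7, -82.4, 94.3]
tool_rot: [-1.571, -0.001, -1.431]
force: [-3.0, -1.3, 9.3]
width: 28.8
```

```bash
python3 ov.py 29
```

```text
34.7 [462.75980313 -82.37411808  94.3457966 ] [-9.00150949e+01 -5.49620922e-02 -8.19822639e+01] 28.809261814486497 [-3.12840671 -0.39519083  9.48776212] [0.08516979 0.651958   0.01806704]
x 0.16177811570599848 axial -11.946661723774884 perp 0.3261162353744799
```

View pics/w29c.png

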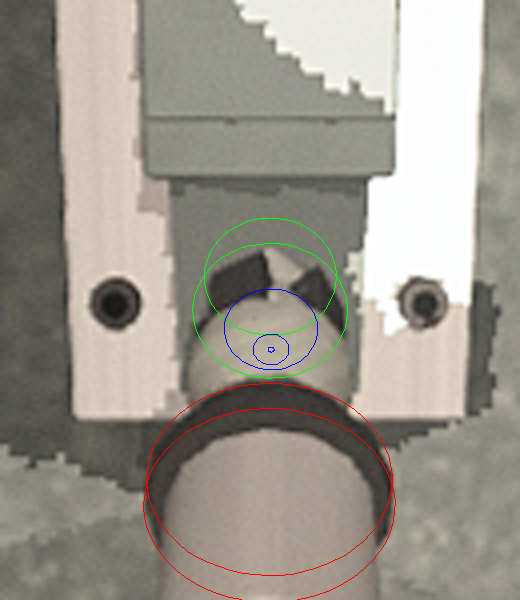

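View pics/s29.png

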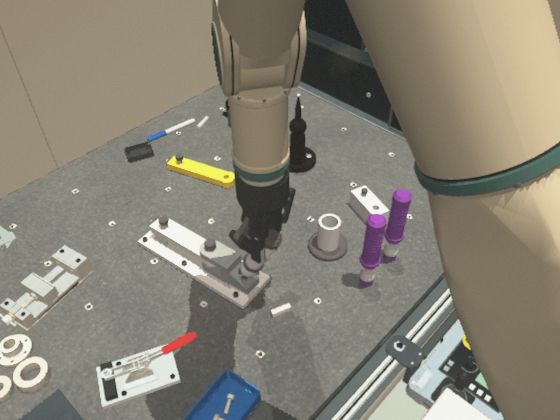

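```bash
sed -e 's/((0,18,(0,0,255)),(6,18,(0,0,255)),(-48,13.5,(0,255,0)),(-60,12,(0,255,0)))/((0,18,(0,0,255)),(-48+12.5,13.5,(0,255,0)),(-60+12.5,12,(0,255,0)))/' ov.py > ov2.py; python3 ov2.py 30
```

```text
34.8 [462.75582472 -82.33736485  94.35322736] [-9.00137386e+01 -5.36647197e-02 -8.19799502e+01] 28.604909111897587 [-4.97727224 -0.14797156  8.84038096] [ 0.07454522  0.6624044  -0.00421041]
x 0.2013916324196084 axial -11.939870481882666 perp 0.3205790990297432
```

View pics/w30c.png

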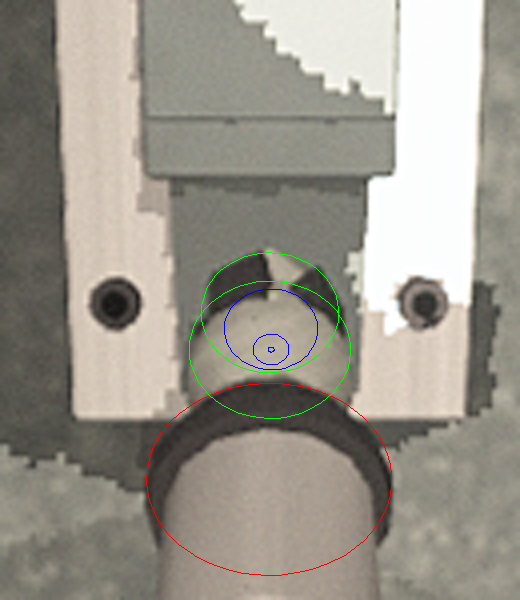

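View pics/s30c.png

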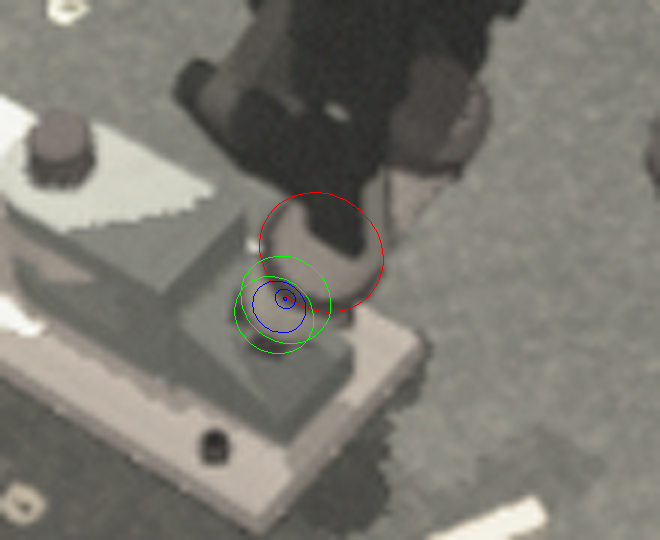

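Run:
```python
from h import *
print(ctrl.finish_job())
s=ctrl.read_state();print(s['clock'],s['eef_pos'],s['force'],s['width'])
```

```text
the job is handed in; nothing more can be done
None
the job is handed in; nothing more can be done
```

I handed the job in at about 34.8 s. The hinge pin is down through the fork and arm, and the gun is held pressed on the nipple. The hand-in reports no verdict, so this rests on my own checks.

**Hinge pin**
- My first grip closed on air, touching nothing. The fingertips sit about 34 mm behind the reported TCP, so I corrected for that and gripped again.
- The pin went through fork and arm with almost no force. I then pushed on the head with shut fingers: about 31 N, giving a height that fits a seated pin.
- The pictures show the head lying on the fork.

**Grease gun**
- I used the grey gun, not either of the two purple look-alikes.
- Held straight, it could only be tilted about 19° of the 25° needed, because wrist joint 6 was at its limit. I put it back in the stand and gripped it again at a 25° angle to its axis. With that grip the gripper could point straight down at the nipple.
- The coupler then went on in line with the nipple, within about 0.3 mm by my measurements.

**Last checks**
- **Snap:** I did not see the jaws snap directly. I infer it from the jaws spreading and closing again, and from the coupler staying fixed on the nipple while the nose went in.
- **Nose:** about 12.5 mm of 15 mm in by position and by the picture overlay. The push of roughly 12–13 N would mean nearer 14 mm.
- **Grip:** the opening was 28.6 mm with no visible slip.
- **Bystanders:** I noticed no contact with the thin pin, bracket, steel block or look-alikes. They looked in place in the pictures, but I did not measure them again at the end.

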